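# Clear the bed, set casts to the line and start the light-curing bench

### The job

Get the light-curing bench ready and start it: put the vials of light-sensitive resin from the bed into the holes of the black rack, slide the battery pack into the dock beside the bed until the spring catch clicks behind it, and push every cast plate across the bed until its lamp-side edge meets the scribed line along its whole length, neither short of it nor over it, without lifting the plates or touching the soft tray material on the casts. When all that is done, press the start button fully and let it go; leave the jar and the cup beside the bench where they stand.

Things in the scene. Friction and masses are not known exactly. Their poses are not given: they have to be found in the camera images.
- unit: Fixed light-curing bench. Origin on the table under the middle of the scribed line; x across the line to the lamp, y left along it. Grey bed x -205..227, y -250..270 mm, top at z 6. One long thin dark line along y at x 0 (short ticks at the sides are graduations), no stop there. White lamp bar x 140..223, y +-220, 65 mm high. Dock at y -295; white control box 70x50x45 mm at x -30, y 299.
- dock (a point): Dock floor point (z 6 mm) under the pack's origin when the pack is against the back; axes as unit. Bay: 68 mm wide, walls 28 mm high over the floor from x -60 to the white housing (face x +60, 62 mm tall), open on top. In front a flat apron, rails 12 mm high 88 mm apart, to x -202, tapering into the bay. A pack set down at x -142, length along x, clears the catch; then slide it in +x.
- catch (a joint): Spring leaf catch at the mouth of the bay's right (-y) wall, 12 to 32 mm above the table, hinged on an upright pin. 0 = at rest, its sloped nose 8 mm into the bay at dock x -63 mm; grows (rad, to 0.3) as pushed outwards, about 0.1 while a pack passes (push 5 to 10 N). With the pack within 3 mm of the back the nose snaps behind its rear end and the joint returns to 0.
- pack: Battery pack: dark grey block 120 (x) x 64 (y) x 40 mm with a black grip rib on top, 84 (x) x 20 (y) mm, 40 to 70 mm above the underside; about 0.45 kg, both ends alike. Origin at the centre of the underside; x along its length. Lies flat on the table left or right of the bench.
- start (a joint): Grey round start button on the control box, pressed downwards: 0 = up, 0.006 m = fully down (about 5 N); it counts as pressed beyond 0.004 and springs back.
- start_top (a point): Centre of the start button's top, 28 mm diameter, about 67 mm above the table.
- plate1: White plate 90 (x) x 92 (y) x 12 mm with a cream stone cast fixed on it (18 mm high) and soft mint tray material over its arch; 44 mm tall in all, about 0.45 kg. Origin at the centre of its underside, x towards the edge that must meet the line. Stands on the bed short of the line. Two or three of the three alike plates are present (None if absent).
- edge1 (a point): Middle of plate 1's lamp-side bottom edge (plate x 45, y 0 mm); the edge runs 46 mm either way along the plate's y.
- tray1: Soft uncured mint tray material on plate 1's cast: a horseshoe 26 to 44 mm above the plate's underside, at least 13 mm in from every plate edge. Its origin is 35 mm above the plate's origin. Not to be touched.
- plate2: White plate 90 (x) x 92 (y) x 12 mm with a cream stone cast fixed on it (18 mm high) and soft mint tray material over its arch; 44 mm tall in all, about 0.45 kg. Origin at the centre of its underside, x towards the edge that must meet the line. Stands on the bed short of the line. Two or three of the three alike plates are present (None if absent).
- edge2 (a point): Middle of plate 2's lamp-side bottom edge (plate x 45, y 0 mm); the edge runs 46 mm either way along the plate's y.
- tray2: Soft uncured mint tray material on plate 2's cast: a horseshoe 26 to 44 mm above the plate's underside, at least 13 mm in from every plate edge. Its origin is 35 mm above the plate's origin. Not to be touched.
- plate3: White plate 90 (x) x 92 (y) x 12 mm with a cream stone cast fixed on it (18 mm high) and soft mint tray material over its arch; 44 mm tall in all, about 0.45 kg. Origin at the centre of its underside, x towards the edge that must meet the line. Stands on the bed short of the line. Two or three of the three alike plates are present (None if absent).
- edge3 (a point): Middle of plate 3's lamp-side bottom edge (plate x 45, y 0 mm); the edge runs 46 mm either way along the plate's y.
- tray3: Soft uncured mint tray material on plate 3's cast: a horseshoe 26 to 44 mm above the plate's underside, at least 13 mm in from every plate edge. Its origin is 35 mm above the plate's origin. Not to be touched.
- rack: Fixed opaque black rack 124 (x) x 56 (y) x 46 mm, origin at the centre of its underside, standing left or right of the bench (the pack on the other side). Three round holes 27 mm in diameter and 36 mm deep, chamfered, at rack x -39, 0 and 39 mm, y 0; all empty at the start.
- vial1: Upright amber vial of light-sensitive resin with a black cap, 24 mm in diameter throughout, 78 mm tall, 50 g; origin at the centre of its underside. Stands on the bed between the line and the lamp. Two or three of the three alike vials are present (None if absent).
- vial2: Upright amber vial of light-sensitive resin with a black cap, 24 mm in diameter throughout, 78 mm tall, 50 g; origin at the centre of its underside. Stands on the bed between the line and the lamp. Two or three of the three alike vials are present (None if absent).
- vial3: Upright amber vial of light-sensitive resin with a black cap, 24 mm in diameter throughout, 78 mm tall, 50 g; origin at the centre of its underside. Stands on the bed between the line and the lamp. Two or three of the three alike vials are present (None if absent).
- jar_a: Bystander, stays where it is: jar with a screw lid, 74 mm diameter, 75 mm tall, right of the curing bench; origin at the middle of its underside.
- cup: Bystander, stays where it is: paper cup, 72 mm rim, 85 mm tall, left of the curing bench; origin at the middle of its underside.

How it is judged:
On the way:
1. the start button is pressed beyond 4 mm while the vials are in the rack, the pack is latched in the dock and every plate's lamp-side edge is on the line (value of joint start above 0.004 m and x of pack in the frame of dock between -0.0045 and 0.004 m and y of pack in the frame of dock between -0.005 and 0.005 m and z of pack in the frame of dock below 0.004 m and angle between pack's own z axis and vertical below 0.08 rad and value of joint catch below 0.04 rad and x of vial1 in the frame of rack between -0.05 and 0.05 m and y of vial1 in the frame of rack between -0.01 and 0.01 m and z of each of vial1, vial2, vial3 in the frame of rack below 0.016 m and angle between each of vial1, vial2, vial3's own z axis and vertical below 0.2 rad and x of vial2 in the frame of rack between -0.05 and 0.05 m and y of vial2 in the frame of rack between -0.01 and 0.01 m and x of vial3 in the frame of rack between -0.05 and 0.05 m and y of vial3 in the frame of rack between -0.01 and 0.01 m and x of edge1 in the frame of unit between -0.003 and 0.003 m and angle between the x axis of each of plate1, plate2, plate3 and the x axis of unit, either way round below 0.045 rad and y of plate1 in the frame of unit between -0.26 and 0.26 m and x of edge2 in the frame of unit between -0.003 and 0.003 m and y of plate2 in the frame of unit between -0.26 and 0.26 m and x of edge3 in the frame of unit between -0.003 and 0.003 m and y of plate3 in the frame of unit between -0.26 and 0.26 m), for 0.1 s.
At the end, for the whole second after the job is handed in: Vials in rack holes, upright, bottoms down; pack within 4.5 mm of the bay's back, catch back (under 0.04 rad); every plate's lamp-side edge within 3 mm of the line at its middle and parallel to it within 0.045 rad, plates within 260 mm of its middle; at rest; button up again after being pressed (x of pack in the frame of dock between -0.0045 and 0.004 m and y of pack in the frame of dock between -0.005 and 0.005 m and z of pack in the frame of dock below 0.004 m and angle between pack's own z axis and vertical below 0.08 rad and value of joint catch below 0.04 rad and x of vial1 in the frame of rack between -0.05 and 0.05 m and y of vial1 in the frame of rack between -0.01 and 0.01 m and z of each of vial1, vial2, vial3 in the frame of rack below 0.016 m and angle between each of vial1, vial2, vial3's own z axis and vertical below 0.2 rad and x of vial2 in the frame of rack between -0.05 and 0.05 m and y of vial2 in the frame of rack between -0.01 and 0.01 m and x of vial3 in the frame of rack between -0.05 and 0.05 m and y of vial3 in the frame of rack between -0.01 and 0.01 m and x of edge1 in the frame of unit between -0.003 and 0.003 m and angle between the x axis of each of plate1, plate2, plate3 and the x axis of unit, either way round below 0.045 rad and y of plate1 in the frame of unit between -0.26 and 0.26 m and x of edge2 in the frame of unit between -0.003 and 0.003 m and y of plate2 in the frame of unit between -0.26 and 0.26 m and x of edge3 in the frame of unit between -0.003 and 0.003 m and y of plate3 in the frame of unit between -0.26 and 0.26 m and linear speed of each of plate1, plate2, plate3, pack, vial1, vial2, vial3 below 0.01 m/s and value of joint start below 0.002 m); the robot touches nothing.
It fails at once if a plate lifted more than 20 mm off the bed or tipped (z of any of plate1, plate2, plate3 in the frame of unit above 0.026 m or angle between any of plate1, plate2, plate3's own z axis and vertical above 0.3 rad).
It fails at once if soft tray material touched by the robot (over 1 N) (contact force between any of the fingers, the arm and tray1 above 1 N or contact force between any of the fingers, the arm and tray2 above 1 N or contact force between any of the fingers, the arm and tray3 above 1 N).
It fails at once if a bystander moved more than 30 mm (distance of any of jar_a, cup from where it was at the start of the episode above 0.03 m).
Of plate1, plate2, plate3 only 2 to 3 are there at a start; the rules pass over those that are not, and their reading is None.
Of vial1, vial2, vial3 only 2 to 3 are there at a start; the rules pass over those that are not, and their reading is None.
At some moment in a run one of plate1, plate2, plate3 may be knocked a few centimetres aside while the robot is not near it.
It also fails if it takes over 210 s, if anything falls off the work surface, if the arm or the gripper's body presses on something with over 40 N, if the wrist force passes 120 N, or if a joint passes its speed limit or range.

### The arm

A 6-joint arm with a two-finger parallel gripper is mounted at the origin on the work surface. World frame = base frame: x ahead of the robot, y to its left, z up, the work surface at z = 0. Lengths are in m, angles in rad, forces in N, time in s.
With the tool pointing down it reaches from about 0.3 to 0.775 m from the base axis. Payload 14.6 kg.
Tool frame: the origin (TCP) lies at the very end of the fingers, on their centre line; the grasp point (between the pads) lies 19 mm behind it; x points along the fingers, z is the direction in which the jaws open and shut, and the axes are right-handed (so a half turn about x gives the same grasp; the last joint's range is limited). The gripper opens to 94 mm and grips with 3 to 60 N. Pads are 16 mm wide; open, the fingers measure 119 mm over their backs; the gripper's body (75 mm by 177 mm) begins 78 mm behind the grasp point.
Start: joints at [-1.206, 0.3, 1.521, -0, 1.321, -0.067], TCP at [0.23, -0.5, 0.205] pointing down, gripper open.
Joint ranges: [-3.03, 3.03], [-0.79, 2.21], [0.23, 2.52], [-1.04, 4.18], [0, 3.07], [-2.55, 2.55]. Speed limits (rad/s): [2.22, 2.22, 2.57, 3.14, 3.14, 3.14].

### API

Orientations are given as [roll, pitch, yaw] about the fixed x, y, z axes, in that order (R = Rz(yaw) Ry(pitch) Rx(roll)).
In Python, from station import ctrl gives the robot as it stands. The module is installed in compiled form; this text tells all that it offers.
- The arm moves only by the tool servo_tool, never from a script. Its argument "motion" is one flat list of numbers, 4 for each row, row after row: the shift along the tool's x, y, z in mm, then the turn about the tool's x in degrees. In form: [dx, dy, dz, roll, dx, dy, dz, roll, ...]. A call has 1 to 20 rows; each row is the pose to reach, as a shift and turn from the pose commanded when the call began, along the tool's axes at that moment; what a row does not reach only later rows make up. A row lasts 1/8 s, in which the tool goes at most 62.5 mm and 10.7 degrees, less where a joint would pass 70% of its speed; a pose out of reach is approached as far as the arm can. A call with a gripper value outside its range is refused whole. "gripper" is the opening, from 0 (shut) to 1 (fully open), set as the call begins (left out, the last holds). The fingers move at their own pace and stop on an object; "force" is the grip in N (left out, the last holds). Time passes only in rows, so rows that repeat a pose let the fingers close. It gives the time, the measured TCP pose, the force and the opening at its end, in the units of the state.
- ctrl.get_obs(): the state, without advancing time (a new reading comes with each control period).
- ctrl.camera(name): name is "side" or "top" or "wrist"; returns a dict with "color" (420x560x3 uint8, red, green, blue), "z_map" (420x560 float32, m along the optical axis (not along the pixel's ray), 0 where there is no reading), "fx", "fy", "cx", "cy" (pixels), "rvec" (rotation vector, rad) and "tvec" (3), from world to camera coordinates, as OpenCV has them. Camera axes: x right, y down, z forward; pixel columns grow to the right and rows downward; lengths in m; the calibration is good to about 2 mm. A picture is of the moment at which its call begins.
- ctrl.hand_in(): hands the job in, once; it reports no verdict.
The state is a dict: "time_s": time; "qpos": joint angles; "joint_vel": joint speeds; "tau": joint torques, N m; "ee_pos": TCP position; "eef_rot": TCP orientation; "force": force on the tool from outside, world axes, zero at the start; "moment": the same for the moment, N m; "grip_width": finger opening in m.
Only numpy, scipy, OpenCV 4.12 (cv2) and the standard library are available. Lean on these libraries where they do the work, as an engineer would, in place of code of your own. Each camera call takes 0.05 s, during which the arm holds its last target.

## Working session

There is one attempt and no reset: what is moved stays moved. The work goes in short steps, Python scripts to look and compute and a tool call to move; the robot and the scene stay as the last step left them, time stands still between calls to the robot, and variables do not carry over. Pictures are saved under pics/ and viewed, and the job is handed in when it is done.

Besides the shell and the picture viewer there is one more tool, called after "Call:" as name(argument=value, ...) on one line, values as JSON. servo_tool: Moves the arm, as the interface text tells. Its arguments: {"type":"object","properties":{"motion":{"type":"array","items":{"type":"number"}},"gripper":{"type":"number"},"force":{"type":"number"}},"required":["motion"]}

```bash
mkdir -p pics; ls; cat > h.py <<'E'
import numpy as np, cv2
from station import ctrl
from scipy.spatial.transform import Rotation as Ro
def cam(n):
    c=ctrl.camera(n); R=cv2.Rodrigues(np.array(c["rvec"],float))[0]; t=np.array(c["tvec"],float).ravel()
    c["R"]=R;c["t"]=t;return c
def save(c,name,crop=None,scale=1):
    im=c["color"][:,:,::-1]
    if crop: im=im[crop[1]:crop[3],crop[0]:crop[2]]
    im=cv2.resize(im,None,fx=scale,fy=scale,interpolation=cv2.INTER_CUBIC); cv2.imwrite("pics/"+name,im)
def px(c,u,v,z=None):
    d=c["R"].T@np.array([(u-c["cx"])/c["fx"],(v-c["cy"])/c["fy"],1.0]); o=-c["R"].T@c["t"]
    if z is None: return o+d*c["z_map"][int(round(v)),int(round(u))]
    return o+d*(z-o[2])/d[2]
def proj(c,P):
    p=c["R"]@np.array(P,float)+c["t"]; return c["cx"]+c["fx"]*p[0]/p[2],c["cy"]+c["fy"]*p[1]/p[2]
def cloud(c):
    v,u=np.mgrid[0:420,0:560]; z=c["z_map"]; P=np.stack([(u-c["cx"])/c["fx"]*z,(v-c["cy"])/c["fy"]*z,z],-1)
    return (P-c["t"])@c["R"]
E
python3 - <<'E'
from h import *
for n in ("top","side","wrist"):
    c=cam(n); save(c,n+"0.png"); print(n,c["fx"],c["cx"],c["cy"],-c["R"].T@c["t"],c["R"][2])
o=ctrl.get_obs(); print(o)
E
```

```text
pics
top 452.0474825126989 278.61706903789695 212.64382024766851 [ 0.30999026 -0.02143873  1.28071379] [ 0.22102719  0.01978107 -0.97506702]
side 416.5816172592538 282.41470524828185 207.771282842688 [ 0.16182488 -0.77674885  0.65295344] [ 0.39647539  0.7350036  -0.55006998]
wrist 367.8415168971454 282.27303042544463 206.82925477651733 [ 0.2904789  -0.47191322  0.3827039 ] [-0.20894284 -0.09602226 -0.97320225]
{'time_s': 0.15, 'qpos': array([-1.20558177e+00,  3.00363594e-01,  1.52141690e+00,  6.11890295e-06,
        1.32072446e+00, -6.66134575e-02]), 'joint_vel': array([ 6.72287451e-05, -5.65696830e-05, -2.24485592e-03, -9.48310279e-04,
        1.49621899e-03,  2.23266876e-03]), 'tau': array([-8.34419061e-04, -5.31961405e+01, -3.52817237e+01,  7.07465317e-02,
        2.35867681e-02, -1.05920462e-04]), 'ee_pos': array([ 0.23011332, -0.49932867,  0.20501476]), 'eef_rot': array([3.0684823 , 1.56988401, 1.92951247]), 'force': array([-0.36256082,  0.87675314,  0.79204471]), 'moment': array([ 0.06807698,  0.00236486, -0.01189424]), 'grip_width': 0.09419629224316016}
```

View pics/top0.png

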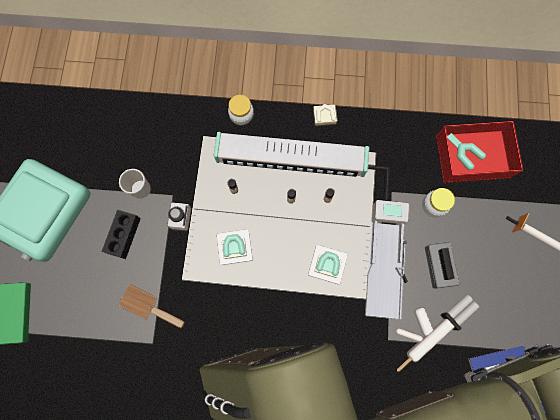

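View pics/side0.png

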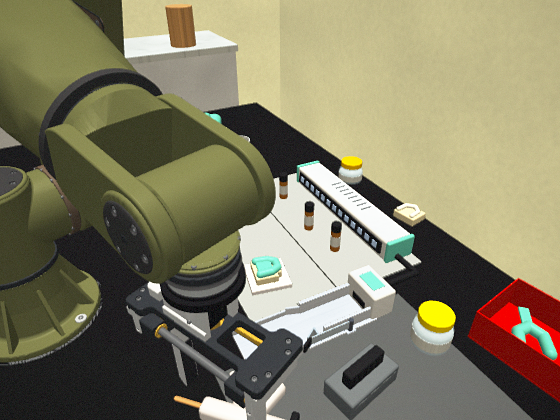

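```bash
python3 - <<'E'
from h import *
o=ctrl.get_obs(); r=o['eef_rot']; print(Ro.from_euler('xyz',r).as_matrix().round(3))
c=cam("top"); save(c,"top0b.png",(180,50,480,320),2.6)
E
```

```text
[[-0.     0.908  0.419]
 [ 0.001  0.419 -0.908]
 [-1.     0.    -0.001]]
```

View crop.

View pics/top0b.png

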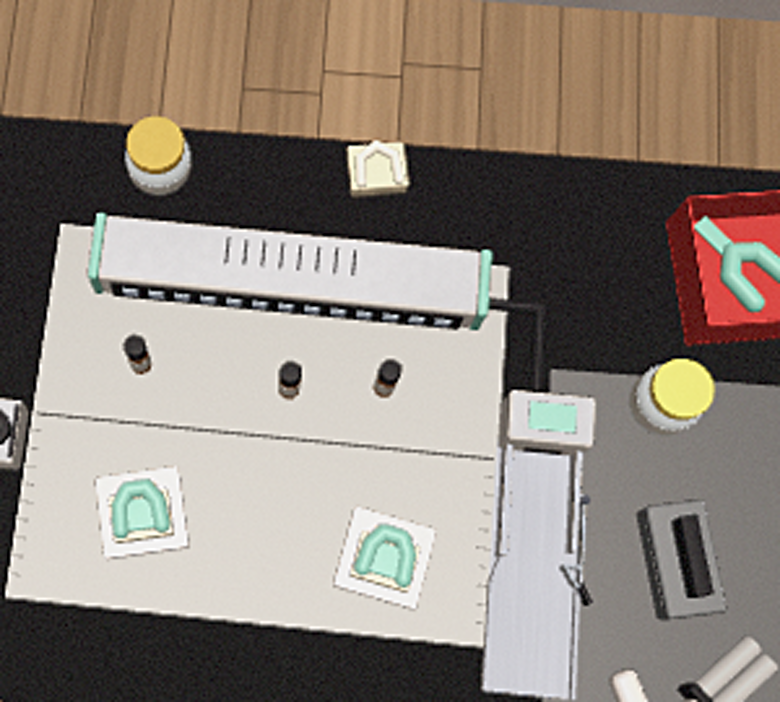

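```bash
python3 - <<'E'
from h import *
c=cam("top"); save(c,"top0c.png",(180,120,400,300),3.6); save(c,"top0d.png",(90,160,250,280),5);save(c,"top0e.png",(350,180,480,300),6)
E
```

```text
(no output)
```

View pics/top0c.png

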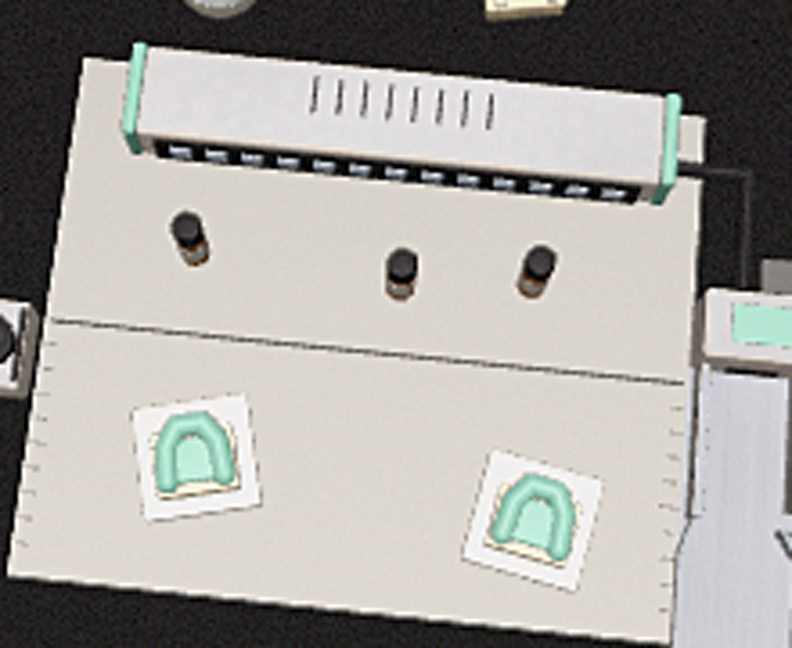

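View pics/top0d.png

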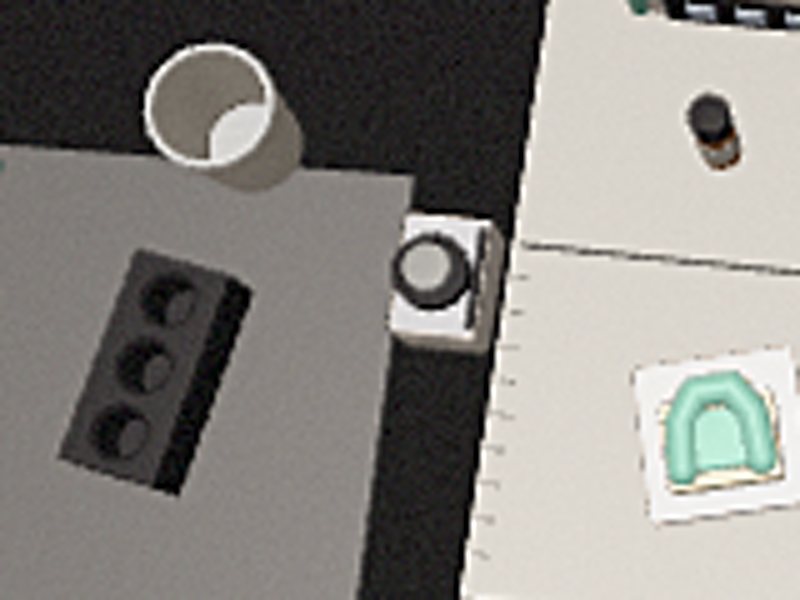

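View pics/top0e.png

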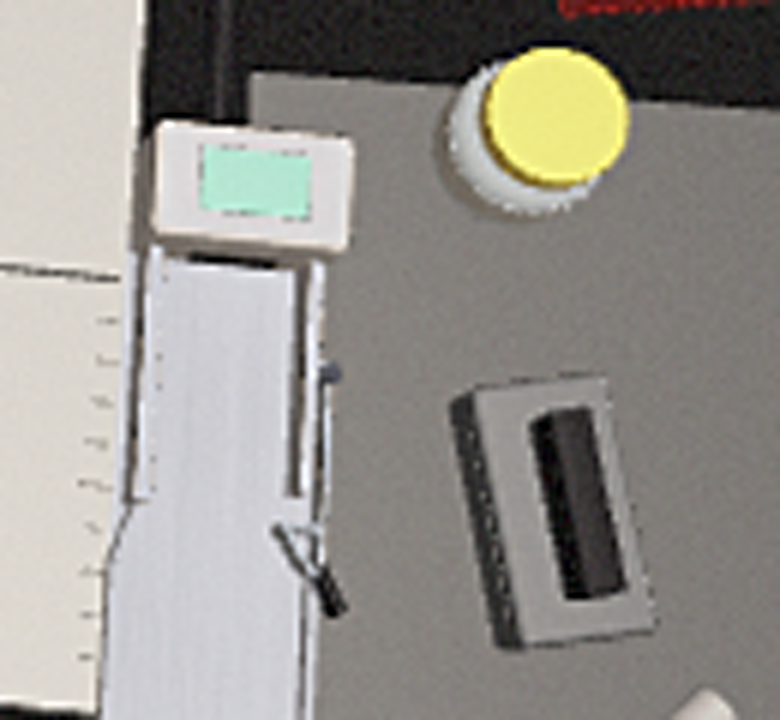

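```bash
python3 - <<'E'
from h import *
c=cam("top")
def P(off,s,pts,z): return np.array([px(c,off[0]+(a+.5)/s-.5,off[1]+(b+.5)/s-.5,z)[:2] for a,b in pts])
C=((180,120),3.6);D=((90,160),5);E=((350,180),6)
L=P(*C,[(50,320),(683,382)],.006); d=L[0]-L[1]; d/=np.linalg.norm(d); print("line",L, np.linalg.norm(L[0]-L[1]))
yaw=np.arctan2(-d[0],d[1]); print("yaw",yaw)
bc=P(*C,[(85,57),(705,118),(670,642),(8,576)],.006); 
print("bed",bc,np.linalg.norm(np.diff(bc,axis=0),axis=1))
for a,b in((0,1),(3,2)): e=bc[a]-bc[b]; print(" yaw along y",np.arctan2(-e[0],e[1]))
e=bc[0]-bc[3]; print(np.arctan2(e[1],e[0])); e=bc[1]-bc[2]; print(np.arctan2(e[1],e[0]))
def rect(n,off,pts,z):
    q=P(*off,pts,z); print(n,"ctr",q.mean(0),"sides",np.linalg.norm(np.roll(q,-1,0)-q,axis=1).round(4), "ang",[round(float(np.arctan2(*(np.roll(q,-1,0)-q)[i][::-1])),3) for i in range(4)])
rect("A",C,[(133,410),(245,393),(262,505),(148,522)],.018)
rect("B",C,[(489,450),(603,479),(573,591),(462,560)],.018)
print("vials",P(*C,[(187,221),(403,258),(540,255)],.084))
print("holes",P(*D,[(168,303),(145,365),(120,432)],.046))
print("button",P(*D,[(432,268)],.067))
rect("rib",E,[(530,412),(582,405),(628,592),(568,600)],.07)
rect("pack",E,[(475,388),(605,375),(655,630),(522,648)],.04)
print("jar",P(*E,[(555,115)],.075)); print("cup",P(*D,[(210,103)],.085))
W=cloud(c)
# depth checks
for n,(u,v) in dict(bed=(280,230),button=(176,213),ribtop=(447,264),dockfl=(390,280),plateA=(222,258)).items(): print(n,W[v,u],W[v-2:v+3,u-2:u+3,2].mean())
# cap tops & rib by depth
for n,u0,v0,z0 in(("v1",232,181,.084),("v2",292,191,.084),("v3",330,191,.084)):
    m=W[v0-10:v0+14,u0-10:u0+10]; k=m[...,2]>z0-.006; print(n,k.sum(),m[k].mean(0))
m=W[240:290,430:465];k=m[...,2]>.06;print("rib",k.sum(),m[k].mean(0),cv2.minAreaRect((m[k][:,:2]*1000).astype(np.float32)))
m=W[200:260,95:145];k=m[...,2]>.04;print("rack",k.sum(),cv2.minAreaRect((m[k][:,:2]*1000).astype(np.float32)))
E
```

```text
line [[ 0.5915556   0.25130853]
 [ 0.58115282 -0.25843612]] 0.5098507872806588
yaw -0.020405003509814897
bed [[ 0.81839583  0.24958792]
 [ 0.80540019 -0.26868423]
 [ 0.37633365 -0.25570042]
 [ 0.38575088  0.25901546]] [0.51843506 0.42926294 0.51480202]
 yaw along y -0.025069673106862263
 yaw along y -0.01829392088160206
-0.021787035313126712
-0.03025136809349153
A ctr [0.48853028 0.12062607] sides [0.0891 0.0898 0.0892 0.0893] ang [-1.338, -2.899, 1.799, 0.241]
B ctr [ 0.46055963 -0.14317268] sides [0.0914 0.0903 0.0881 0.0885] ang [-1.744, 2.93, 1.379, -0.176]
vials [[ 0.66014707  0.13936836]
 [ 0.64394954 -0.02783581]
 [ 0.65459623 -0.13178798]]
holes [[0.53384375 0.43454322]
 [0.49799244 0.44179509]
 [0.45973705 0.44961181]]
button [[0.56111012 0.28479138]]
rib ctr [ 0.48168825 -0.45381415] sides [0.0238 0.0846 0.0271 0.0844] ang [-1.358, -2.902, 1.781, 0.202]
pack ctr [ 0.48210276 -0.45869046] sides [0.0608 0.1173 0.0613 0.1192] ang [-1.391, -2.952, 1.782, 0.185]
jar [[ 0.65811688 -0.44237137]]
cup [[0.64035565 0.41460612]]
bed [ 0.54801955 -0.00363439  0.00797079] 0.0054512855993851216
button [0.56268293 0.28609658 0.06211942] 0.06537093364261963
ribtop [ 0.47962514 -0.45692605  0.07078683] 0.06890457292366038
dockfl [ 0.4308686  -0.32069424  0.00905005] 0.005595038987686779
plateA [0.45421543 0.152471   0.01372463] 0.018371845355653595
v1 58 [0.65000286 0.13735077 0.10399221]
v2 60 [ 0.62960925 -0.02624329  0.12286789]
v3 59 [ 0.64565041 -0.13073815  0.10342368]
rib 271 [ 0.47697093 -0.44271184  0.10825134] ((418.19683837890625, -239.83436584472656), (83.50360107421875, 480.2587890625), 16.49310302734375)
rack 694 ((438.6366882324219, 218.10302734375), (528.9716186523438, 126.13338470458984), 75.17362976074219)
```

```bash
cat >> h.py <<'E'
def goto(x,y,z,psi,q=True):
    """print shift (tool axes, mm) and roll deg to go to world target; psi=angle of tool z"""
    o=ctrl.get_obs(); R=Ro.from_euler('xyz',o['eef_rot']).as_matrix(); p=np.array(o['ee_pos'])
    d=R.T@(np.array([x,y,z])-p)*1000
    cur=np.arctan2(R[1,2],R[0,2]); a=-(psi-cur); a=(a+np.pi)%(2*np.pi)-np.pi
    print("shift",d.round(1),"roll",round(float(np.degrees(a)),2),"| cur",p.round(4),"psi",round(float(cur),4),"tilt",R[2].round(4),"q6",o['qpos'][5].round(2),"F",np.round(o['force'],1),"t",o['time_s'],"w",round(o['grip_width'],4))
UO=np.array([.5861,-.0135]);UY=-.0215
def U(x,y): # unit mm->world
    c,s=np.cos(UY),np.sin(UY); return UO+np.array([c*x-s*y,s*x+c*y])/1000
def W2U(p):
    c,s=np.cos(UY),np.sin(UY); d=(np.array(p)[:2]-UO)*1000; return np.array([c*d[0]+s*d[1],-s*d[0]+c*d[1]])
E
python3 - <<'E'
from h import *
goto(.482,-.457,.20,-1.38)
c=cam("top")
save(c,"dock.png",(355,190,420,325),4.4)
E
```

```text
shift [  5.2 246.5  66.9] roll 13.81 | cur [ 0.2302 -0.4994  0.2052] psi -1.139 tilt [-1.e+00  1.e-04 -4.e-04] q6 -0.07 F [-0.3 -0.8 -0.9] t 0.3 w 0.0942
```

View pics/dock.png

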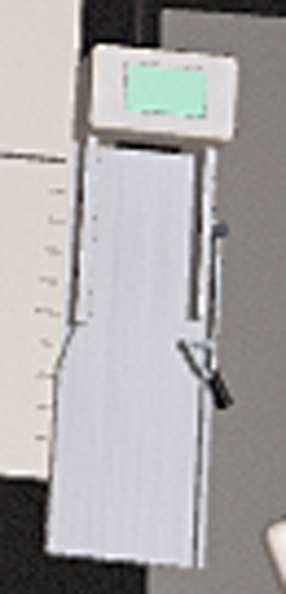

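Call:
servo_tool(motion=[0, 40, 10, 2, 0, 100, 25, 6, 0, 160, 45, 10, 5, 210, 58, 13.8, 5, 246.5, 67, 13.8, 5, 246.5, 67, 13.8, 5, 246.5, 67, 13.8], gripper=1)

```text
time_s: 1.23
ee_pos: [0.4816, -0.4573, 0.2002]
eef_rot: [-2.234, 1.57, 2.669]
force: [-0.0, 0.1, -0.5]
grip_width: 0.0944
```

```bash
python3 - <<'E'
from h import *
c=cam("top")
def p(a,b,z): return W2U(px(c,355+(a+.5)/4.4-.5,190+(b+.5)/4.4-.5,z)).round(1)
print("front edge",p(60,554,.006),p(125,561,.006),p(190,567,.006))
print("housing top front",p(92,130,.068),p(235,141,.068), "bottom front?",p(150,148,.006))
print("wall ends front left",p(70,325,.034),"right",p(200,320,.034), "catch nose",p(182,343,.032))
w=cam("wrist"); save(w,"w1.png",None,1.4); save(c,"top1.png"); goto(.482,-.457,.10,-1.38)
E
```

```text
front edge [-251.2 -256.3] [-251.4 -296.9] [-250.9 -337.4]
housing top front [   7.  -249.5] [   9.  -338.3] bottom front? [  13.2 -299.9]
wall ends front left [-111.3 -249.1] right [-100. -330.] catch nose [-115.2 -319.9]
shift [100.7   1.   -0.5] roll -0.05 | cur [ 0.4811 -0.4577  0.2007] psi -1.3809 tilt [-1.e+00 -0.e+00  1.e-04] q6 0.57 F [ 0.6 -0.2  0.9] t 1.325 w 0.0942
```

View pics/w1.png

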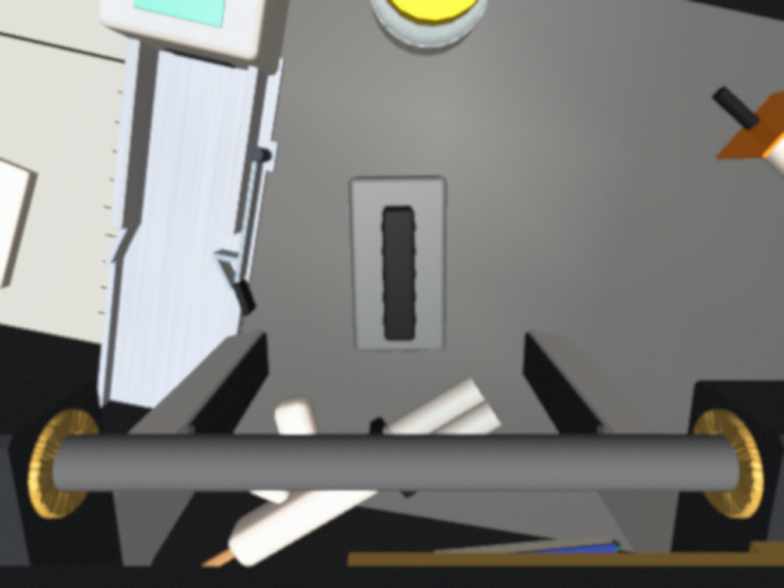

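```bash
python3 - <<'E'
from h import *
w=cam("wrist")
f=lambda a,b,z:px(w,(a+.5)/1.4-.5,(b+.5)/1.4-.5,z)[:2]
r=np.array([f(*q,.07) for q in((384,207),(413,207),(416,340),(387,340))]); print(r.mean(0),(np.roll(r,-1,0)-r), np.arctan2(*((r[0]+r[1]-r[2]-r[3])[::-1])))
r=np.array([f(*q,.04) for q in((351,178),(445,178),(444,349),(357,349))]); print(r.mean(0), np.linalg.norm(np.roll(r,-1,0)-r,axis=1),np.arctan2(*((r[0]+r[1]-r[2]-r[3])[::-1])))
for q in((110,402),(130,406),(148,410)): print("apron front",W2U(f(*q,.006)))
print("line in wrist",W2U(f(5,33,.006)),W2U(f(120,59,.006)))
goto(.482,-.457,.046,-1.38)
E
```

```text
[ 0.48417951 -0.46048433] [[ 0.00325792 -0.01688299]
 [-0.08095573 -0.01821551]
 [-0.003458    0.01793809]
 [ 0.08115582  0.0171604 ]] 0.2148514122583126
[ 0.48386355 -0.46033003] [0.06038075 0.11603963 0.06039068 0.11602491] 0.20680335471618888
apron front [-251.72538291 -251.93300775]
apron front [-251.84197358 -267.56159377]
apron front [-252.28949839 -281.71508655]
line in wrist [   0.385484   -160.88282337] [   0.37372598 -237.00907451]
shift [154.8   0.9  -0.6] roll -0.06 | cur [ 0.4812 -0.4577  0.2008] psi -1.3811 tilt [-1.e+00  1.e-04  3.e-04] q6 0.57 F [-0.3  1.1 -0.2] t 1.375 w 0.094
```

```bash
python3 - <<'E'
from h import *
goto(.484,-.460,.045,-1.366)
E
```

```text
shift [155.8   2.3   2.7] roll -0.86 | cur [ 0.4812 -0.4577  0.2008] psi -1.3811 tilt [-1.e+00  1.e-04  3.e-04] q6 0.57 F [-0.3  1.1 -0.2] t 1.375 w 0.094
```

Call:
servo_tool(motion=[40, 2, 2.5, -0.9, 80, 2, 2.5, -0.9, 120, 2, 2.5, -0.9, 145, 2, 2.5, -0.9, 155.5, 2, 2.5, -0.9, 155.5, 2, 2.5, -0.9])

```text
time_s: 2.12
ee_pos: [0.4842, -0.4596, 0.0452]
eef_rot: [-2.475, 1.571, 2.443]
force: [-0.4, 0.8, -0.2]
grip_width: 0.0937
```

Call:
servo_tool(motion=[0, 0, 0, 0, 0, 0, 0, 0, 0, 0, 0, 0, 0, 0, 0, 0, 0, 0, 0, 0, 0, 0, 0, 0], gripper=0, force=40)

```text
time_s: 2.88
ee_pos: [0.4845, -0.4592, 0.0449]
eef_rot: [-2.765, 1.571, 2.154]
force: [0.4, -0.2, -0.7]
grip_width: 0.0375
```

Call:
servo_tool(motion=[0, 0, 0, 0, -20, 0, 0, 0, -45, 0, 0, 0, -45, 0, 0, 0])

```text
time_s: 3.38
ee_pos: [0.4852, -0.46, 0.0926]
eef_rot: [0.558, 1.567, -0.806]
force: [0.9, 0.4, -4.7]
grip_width: 0.0197
```

```bash
python3 - <<'E'
from h import *
p=U(-49-142,-295);print(p); goto(*p,.095,-1.571-.0215)
w=cam("wrist"); save(w,"w2.png",None,1.4)
E
```

```text
[ 0.38880213 -0.30432564]
shift [  -3.1  -62.4 -172.1] roll 13.09 | cur [ 0.4852 -0.46    0.0926] psi -1.3641 tilt [-1.      0.002   0.0032] q6 0.55 F [ 0.9  0.4 -4.7] t 3.375 w 0.0197
```

View pics/w2.png

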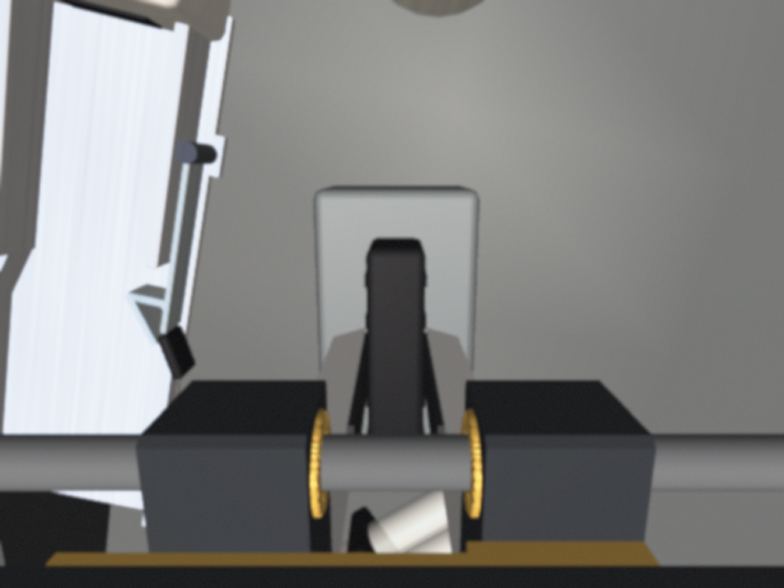

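```bash
python3 - <<'E'
from h import *
w=cam("wrist"); W=cloud(w)
for q in((335,215),(450,215),(395,215),(460,300)):
  u,v=int(q[0]/1.4),int(q[1]/1.4); print(np.median(W[v-3:v+4,u-3:u+4].reshape(-1,3),0))
u,v=int(396/1.4),int(280/1.4); print("rib",np.median(W[v-3:v+4,u-3:u+4].reshape(-1,3),0))
c=cam("side"); save(c,"s2.png",(260,200,560,420),2.6)
E
```

```text
[ 0.5281107  -0.42703143  0.07114361]
[ 0.53722156 -0.46978589  0.07168235]
[ 0.53291324 -0.44951617  0.07140229]
[ 0.50534863 -0.48139331  0.07133038]
rib [ 0.51416366 -0.45343284  0.10111239]
```

View pics/s2.png

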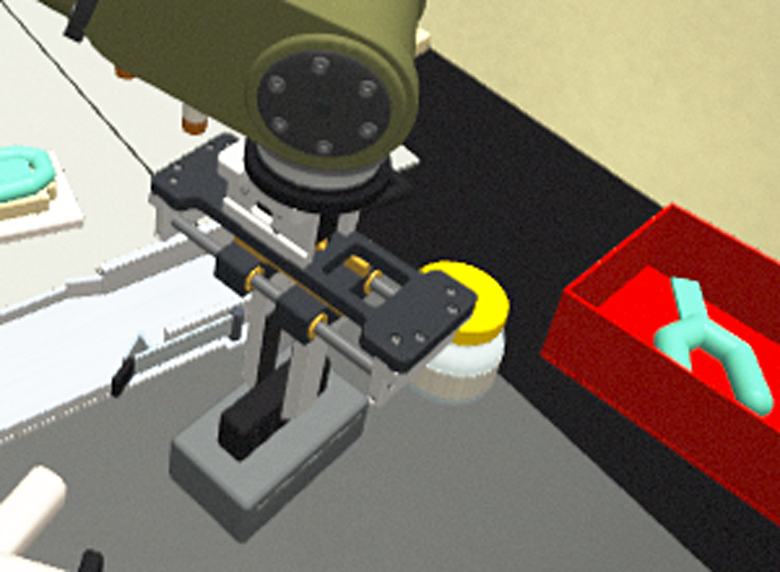

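Call:
servo_tool(motion=[15, 0, 0, 0, 26, 0, 0, 0, 30, 0, 0, 0, 30.5, 0, 0, 0, 30.5, 0, 0, 0])

```text
time_s: 4.15
ee_pos: [0.4846, -0.4594, 0.0597]
eef_rot: [0.531, 1.57, -0.833]
force: [0.1, -1.1, -4.7]
grip_width: 0.0194
```

Call:
servo_tool(motion=[0, 0, 0, 0, 0, 0, 0, 0, 0, 0, 0, 0, 8, 0, 0, 0, 16, 0, 0, 0, 16, 0, 0, 0], gripper=0.45)

```text
time_s: 4.9
ee_pos: [0.4842, -0.4589, 0.0422]
eef_rot: [-2.607, 1.569, 2.312]
force: [-0.2, 0.8, 0.5]
grip_width: 0.0423
```

Call:
servo_tool(motion=[0, 0, 0, 0, 0, 0, 0, 0, 0, 0, 0, 0, 0, 0, 0, 0, 0, 0, 0, 0, 0, 0, 0, 0], gripper=0, force=40)

```text
time_s: 5.65
ee_pos: [0.4846, -0.4594, 0.0437]
eef_rot: [0.42, 1.57, -0.944]
force: [1.0, -1.8, 2.2]
grip_width: 0.0198
```

Call:
servo_tool(motion=[-15, 0, 0, 0, -40, 0, 0, 0, -55, 0, 0, 0, -55, 0, 0, 0])

```text
time_s: 6.15
ee_pos: [0.4848, -0.4595, 0.0996]
eef_rot: [0.578, 1.569, -0.786]
force: [1.2, -0.5, -5.9]
grip_width: 0.0197
```

```bash
python3 - <<'E'
from h import *
p=U(-49-142,-295);print(p); goto(*p,.098,-1.571-.0215)
w=cam("wrist"); W=cloud(w)
for q in((335,205),(450,205)):
  u,v=int(q[0]/1.4),int(q[1]/1.4); print(np.median(W[v-3:v+4,u-3:u+4].reshape(-1,3),0))
save(w,"w3.png",None,1.4)
E
```

```text
[ 0.38880213 -0.30432564]
shift [   1.3  -62.1 -171.6] roll 13.09 | cur [ 0.4848 -0.4595  0.0996] psi -1.3641 tilt [-1.0e+00  9.0e-04  1.4e-03] q6 0.55 F [ 1.2 -0.5 -5.9] t 6.15 w 0.0197
[ 0.53326805 -0.42797267  0.09436958]
[ 0.54154862 -0.46741913  0.09441465]
```

View pics/w3.png

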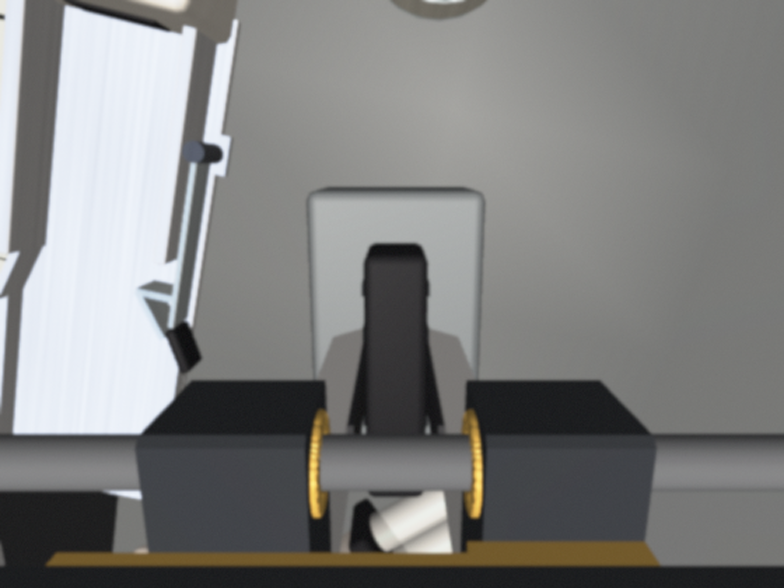

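Call:
servo_tool(motion=[0, -10, -20, 2, 0, -22, -60, 6, 0, -37, -105, 11, 0, -50, -140, 13.1, 0, -59, -163, 13.1, 1, -62, -171.5, 13.1, 1, -62, -171.5, 13.1, 1, -62, -171.5, 13.1])

```text
time_s: 7.2
ee_pos: [0.389, -0.3048, 0.0973]
eef_rot: [0.521, 1.571, -1.072]
force: [-0.2, 0.3, -5.0]
grip_width: 0.0196
```

```bash
python3 - <<'E'
from h import *
p=U(-49-142,-295);goto(*p,.0525,-1.571-.0215)
w=cam("wrist"); save(w,"w4.png",None,1.4)
c=cam("top"); save(c,"top4.png",(340,180,480,330),4.4)
E
```

```text
shift [44.8 -0.2 -0.4] roll -0.03 | cur [ 0.389  -0.3048  0.0973] psi -1.593 tilt [-1.e+00  1.e-04  1.e-04] q6 0.85 F [-0.2  0.3 -5. ] t 7.2 w 0.0196
```

View pics/w4.png

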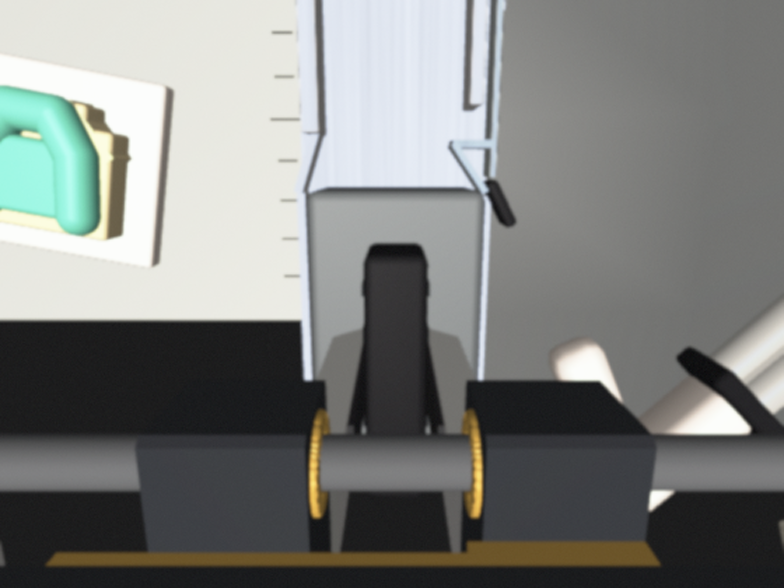

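Call:
servo_tool(motion=[15, 0, 0, 0, 32, 0, 0, 0, 41, 0, 0, 0, 45, 0, 0, 0, 46, 0, 0, 0, 46, 0, 0, 0])

```text
time_s: 8.05
ee_pos: [0.3888, -0.3043, 0.0518]
eef_rot: [0.883, 1.57, -0.71]
force: [-0.7, 0.3, -3.9]
grip_width: 0.0196
```

Call:
servo_tool(motion=[0, 10, 0, 0, 0, 20, 0, 0, 0, 30, 0, 0, 0, 40, 0, 0, 0, 50, 0, 0, 0, 60, 0, 0])

```text
time_s: 8.8
ee_pos: [0.4494, -0.3054, 0.0514]
eef_rot: [-2.789, 1.571, 1.901]
force: [-1.9, 2.8, -4.2]
grip_width: 0.0198
```

```bash
python3 - <<'E'
from h import *
p=U(-49,-295);goto(*p,.0515,-1.571-.0215)
w=cam("wrist"); save(w,"w5.png",None,1.4)
E
```

```text
shift [-0.1 81.4  0.2] roll -0.01 | cur [ 0.4494 -0.3054  0.0514] psi -1.5927 tilt [-1.e+00 -0.e+00 -1.e-04] q6 0.93 F [-1.9  2.8 -4.2] t 8.8 w 0.0198
```

View pics/w5.png

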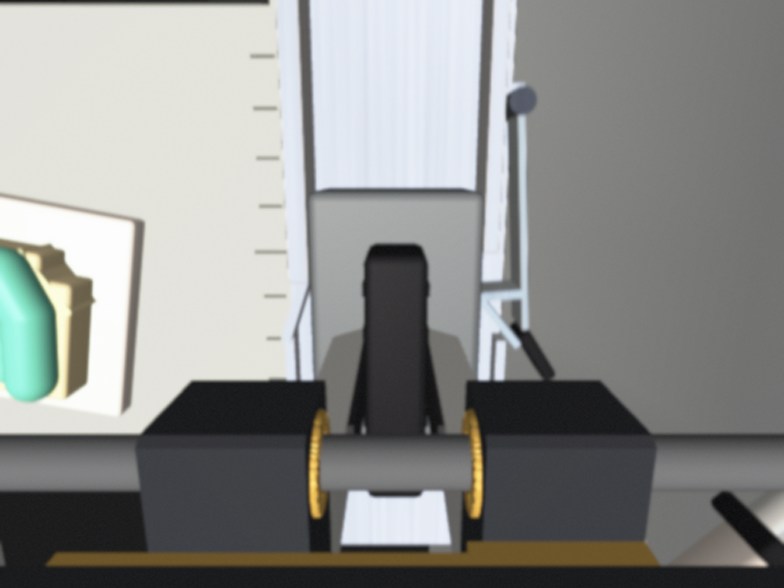

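Call:
servo_tool(motion=[0, 12, 0, 0, 0, 25, 0, 0, 0, 38, 0, 0, 0, 51, 0, 0, 0, 63, 0, 0, 0, 71, 0, 0, 0, 75, 0, 0, 0, 77, 0, 0])

```text
time_s: 9.85
ee_pos: [0.5257, -0.3071, 0.0514]
eef_rot: [-2.176, 1.571, 2.515]
force: [-2.1, 3.0, -4.2]
grip_width: 0.0198
```

Call:
servo_tool(motion=[0, 2, 0, 0, 0, 4, 0, 0, 0, 4, 0, 0])

```text
time_s: 10.22
ee_pos: [0.5299, -0.3077, 0.0517]
eef_rot: [0.685, 1.57, -0.907]
force: [0.8, 0.3, -5.2]
grip_width: 0.0199
```

Call:
servo_tool(motion=[0, 1, 0, 0, 0, 2, 0, 0, 0, 2, 0, 0])

```text
time_s: 10.6
ee_pos: [0.5317, -0.3073, 0.0514]
eef_rot: [0.678, 1.571, -0.914]
force: [-0.1, 0.4, -4.4]
grip_width: 0.02
```

```bash
python3 - <<'E'
from h import *
goto(.5,-.3,.05,-1.59)
w=cam("wrist"); save(w,"w6.png",None,1.4)
c=cam("side"); save(c,"s6.png",(230,200,500,400),2.9)
E
```

```text
shift [  1.4 -31.8  -6.6] roll -0.16 | cur [ 0.5317 -0.3073  0.0514] psi -1.5927 tilt [-1.e+00  1.e-04  1.e-04] q6 1.01 F [-0.1  0.4 -4.4] t 10.6 w 0.02
```

View pics/w6.png

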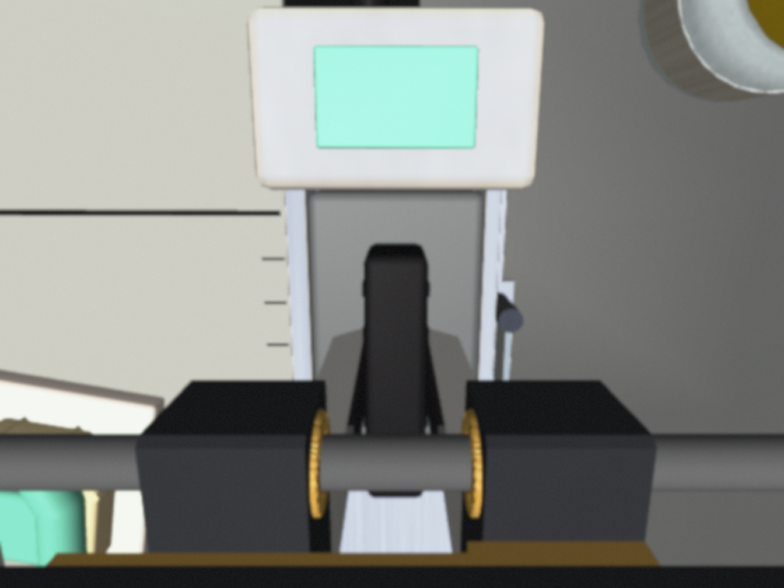

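View pics/s6.png

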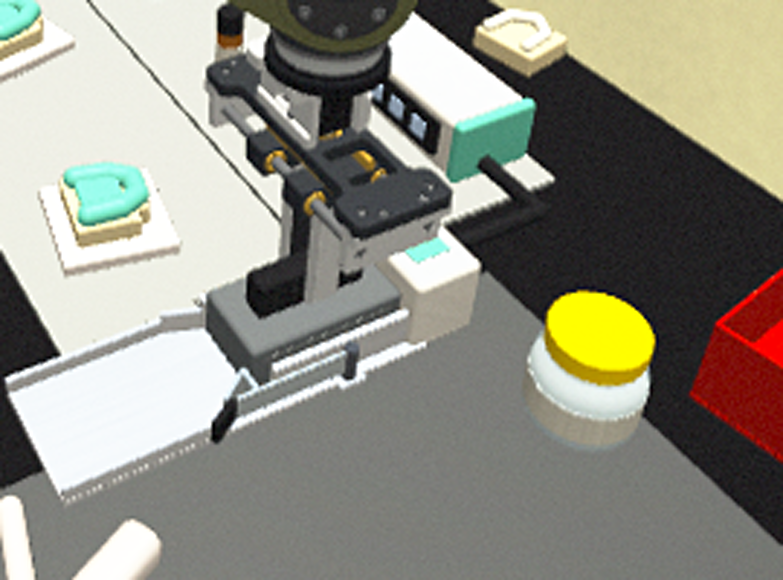

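Call:
servo_tool(motion=[0, 1, 0, 0, 0, 2, 0, 0, 0, 3, 0, 0, 0, 3, 0, 0])

```text
time_s: 11.2
ee_pos: [0.5325, -0.3073, 0.0512]
eef_rot: [-1.801, 1.566, 2.889]
force: [-16.5, 1.2, 4.3]
grip_width: 0.0195
```

Call:
servo_tool(motion=[0, -2.5, 0, 0, 0, -2.5, 0, 0])

```text
time_s: 11.45
ee_pos: [0.5322, -0.3073, 0.0515]
eef_rot: [1.307, 1.57, -0.286]
force: [0.4, 0.6, -5.0]
grip_width: 0.0197
```

Call:
servo_tool(motion=[0, 0, 0, 0, 0, 0, 0, 0, 0, 0, 0, 0, 0, 0, 0, 0, -30, 0, 0, 0, -70, 0, 0, 0, -110, 0, 0, 0, -120, 0, 0, 0, -120, 0, 0, 0], gripper=0.5)

```text
time_s: 12.58
ee_pos: [0.5321, -0.3073, 0.1712]
eef_rot: [0.926, 1.571, -0.667]
force: [0.3, 1.1, -0.0]
grip_width: 0.047
```

```bash
python3 - <<'E'
from h import *
w=cam("wrist"); save(w,"w7.png",None,1.4)
goto(.6546,-.1318,.15,1.55)
E
```

```text
shift [  20.2  119.  -177.9] roll 179.93 | cur [ 0.5318 -0.3071  0.1702] psi -1.5928 tilt [-1.0e+00 -1.3e-03 -8.0e-04] q6 1.01 F [-0.7  0.5 -0.9] t 12.625 w 0.0468
```

View pics/w7.png

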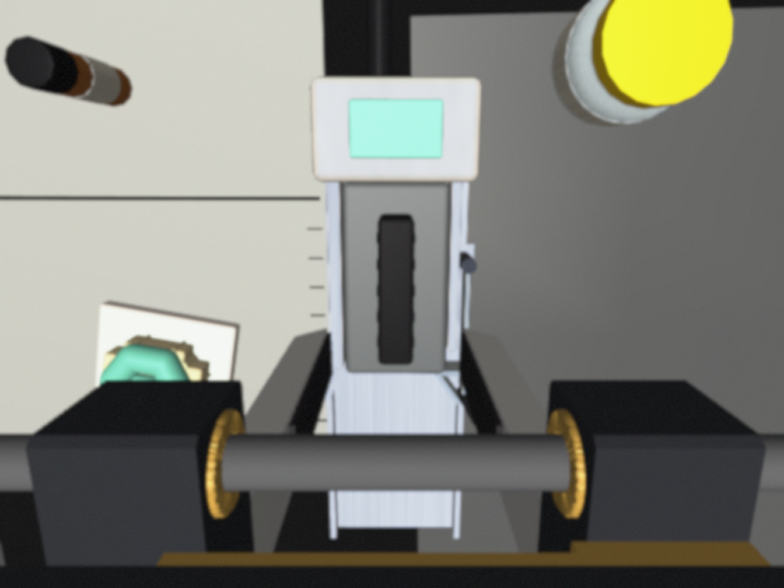

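Call:
servo_tool(motion=[0, 0, 0, -10, 0, 5, -5, -20, 0, 12, -15, -30, 0, 20, -25, -40, 0, 30, -40, -50, 0, 40, -55, -60, 0, 50, -70, -70, 0, 60, -85, -80, 0, 70, -100, -90, 0, 80, -115, -100, 0, 90, -130, -110, 0, 98, -145, -120, 0, 106, -158, -130, 0, 113, -168, -140, 0, 119, -178, -150, 0, 119, -178, -160, 0, 119, -178, -170, 0, 119, -178, -180, 0, 119, -178, -180], gripper=0.6)

```text
time_s: 15.0
ee_pos: [0.6545, -0.1318, 0.1697]
eef_rot: [1.331, 1.568, 2.879]
force: [-0.4, -0.1, -0.2]
grip_width: 0.0562
```

```bash
python3 - <<'E'
from h import *
w=cam("wrist"); save(w,"w8.png",None,1.4)
goto(.6546,-.1318,.15,1.55)
E
```

```text
shift [20.  0.  0.] roll -0.29 | cur [ 0.6546 -0.1319  0.17  ] psi 1.5449 tilt [-1.e+00  2.e-03  5.e-04] q6 -1.8 F [ 0.9 -0.  -0.5] t 15.05 w 0.0565
```

View pics/w8.png

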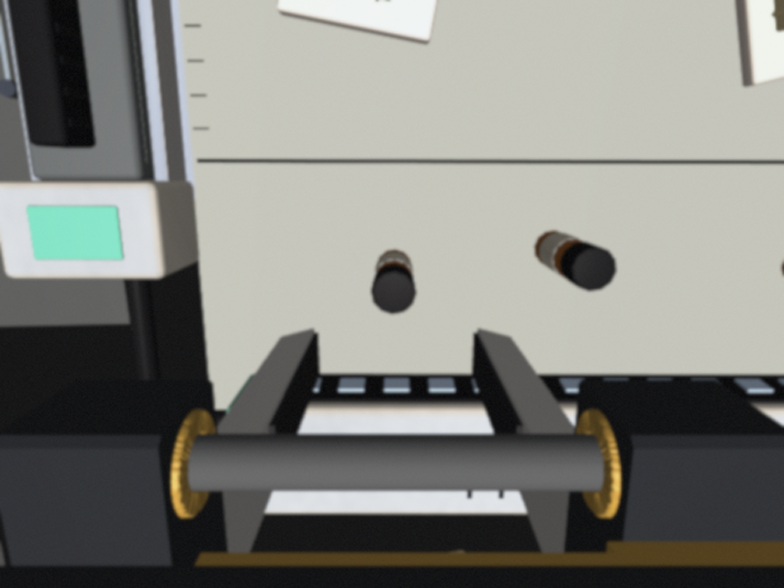

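```bash
python3 - <<'E'
from h import *
w=cam("wrist")
f=lambda a,b,z:px(w,(a+.5)/1.4-.5,(b+.5)/1.4-.5,z)[:2]
print(f(393,291,.084),f(593,268,.084)); print("line",W2U(f(220,160,.006)),W2U(f(770,161,.006)))
goto(*f(393,291,.084),.050,1.55)
E
```

```text
[ 0.6513447  -0.13325955] [ 0.64164193 -0.02874576]
line [  -0.76089056 -229.73773824] [  1.12273249 124.44812975]
shift [120.3   3.2  -1.5] roll -0.31 | cur [ 0.6547 -0.1319  0.1703] psi 1.5446 tilt [-1.0e+00  1.5e-03  4.0e-04] q6 -1.8 F [0.2 0.1 0.2] t 15.1 w 0.0567
```

Call:
servo_tool(motion=[40, 2, -1, 0, 80, 2.5, -1, 0, 110, 2.5, -1, 0, 120, 2.5, -1, 0, 120, 2.5, -1, 0])

```text
time_s: 15.72
ee_pos: [0.6525, -0.1329, 0.0515]
eef_rot: [1.244, 1.57, 2.791]
force: [0.9, -0.3, 1.4]
grip_width: 0.0566
```

Call:
servo_tool(motion=[0, 0, 0, 0, 0, 0, 0, 0, 0, 0, 0, 0, 0, 0, 0, 0, 0, 0, 0, 0, 0, 0, 0, 0, -30, 0, 0, 0, -80, 0, 0, 0, -110, 0, 0, 0, -110, 0, 0, 0], gripper=0, force=15)

```text
time_s: 16.98
ee_pos: [0.6532, -0.1331, 0.1636]
eef_rot: [-1.813, 1.567, -0.264]
force: [-0.2, -0.2, -2.2]
grip_width: 0.0238
```

```bash
python3 - <<'E'
from h import *
w=cam("wrist"); save(w,"w9.png",None,1.4)
goto(.534,.4345,.16,1.37)
E
```

```text
shift [  1.1 131.  564.7] roll 10.24 | cur [ 0.6525 -0.1329  0.1613] psi 1.5488 tilt [-1.e+00 -5.e-04 -1.e-04] q6 -1.8 F [ 0.   0.6 -0.6] t 17.025 w 0.0238
```

View pics/w9.png

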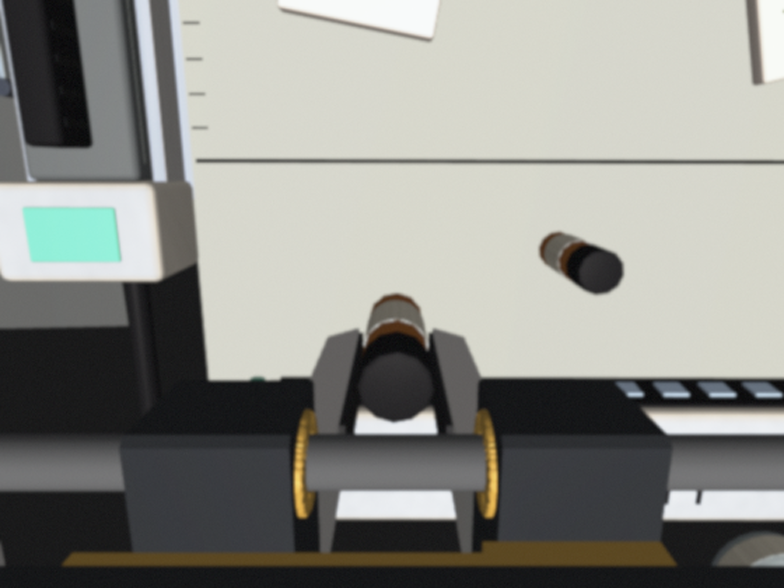

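```bash
python3 - <<'E'
from h import *
w=cam("wrist")
print(px(w,396/1.4,383/1.4,.1938))
E
```

```text
[ 0.6497319  -0.13280589  0.1938    ]
```

Call:
servo_tool(motion=[0, 5, 25, 0, 0, 15, 65, 0, 0, 25, 110, 0, 0, 36, 155, 0, 0, 46, 200, 0, 0, 57, 245, 0, 0, 67, 290, 0, 0, 78, 335, 2, 0, 88, 380, 4, 0, 99, 425, 6, 0, 109, 470, 8, 0, 118, 510, 10, 0, 126, 543, 10.2, 0, 130, 560, 10.2, 1, 131, 564.5, 10.2, 1, 131, 564.5, 10.2, 1, 131, 564.5, 10.2])

```text
time_s: 19.2
ee_pos: [0.5344, 0.4334, 0.1605]
eef_rot: [-2.516, 1.571, -1.146]
force: [0.5, -0.3, -0.3]
grip_width: 0.024
```

```bash
python3 - <<'E'
from h import *
w=cam("wrist"); save(w,"w10.png",None,1.4)
goto(.534,.4345,.16,1.37)
E
```

```text
shift [0.6 0.6 0.9] roll -0.02 | cur [0.5344 0.4335 0.1606] psi 1.3697 tilt [-1.e+00 -1.e-04  1.e-04] q6 -0.74 F [-0.7 -0.  -0.1] t 19.25 w 0.0235
```

View pics/w10.png

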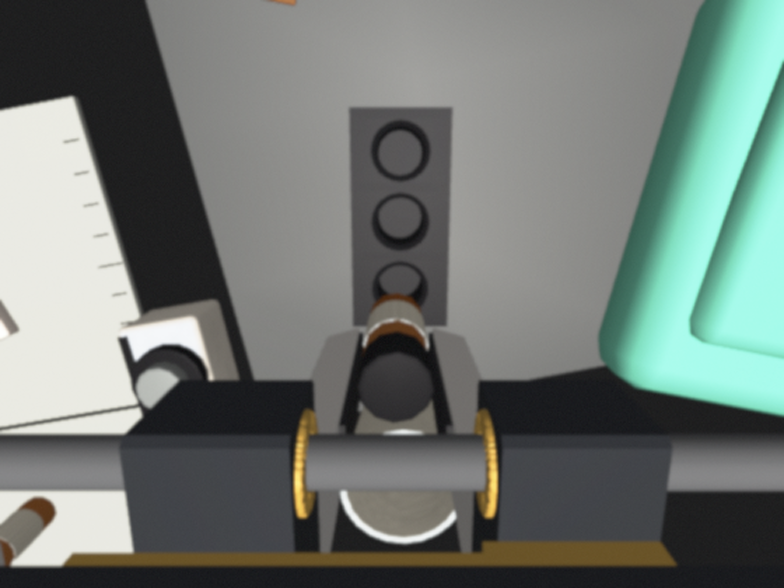

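```bash
python3 - <<'E'
from h import *
w=cam("wrist")
f=lambda a,b,z:px(w,(a+.5)/1.4-.5,(b+.5)/1.4-.5,z)[:2]
for q in((401,151),(400,222),(400,290)): print(f(*q,.046))
r=np.array([f(*q,.046) for q in((349,108),(452,108),(447,324),(354,324))]); print(r,r.mean(0))
print("cap",f(396,383,.193))
print("cap bottom",f(396,318,.117))
print("button",f(172,372,.067))
save(w,"w10b.png",(220,60,340,320),3)
E
```

```text
[0.46134148 0.45120133]
[0.49927595 0.44302298]
[0.53804401 0.43523653]
[[0.43384445 0.42815954]
 [0.44487792 0.48250103]
 [0.56389207 0.45845944]
 [0.55293122 0.40443476]] [0.49888641 0.44338869]
cap [0.53171859 0.43401557]
cap bottom [0.53365925 0.43368518]
button [0.55410947 0.30092718]
```

View pics/w10b.png

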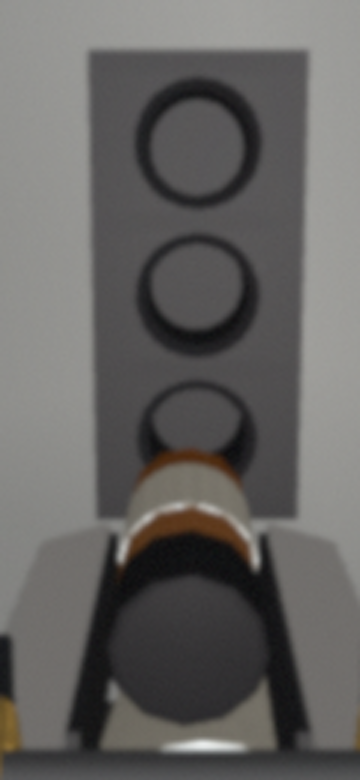

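```bash
python3 - <<'E'
from h import *
w=cam("wrist"); 
C=(.5344,.4335); R=np.array([[np.cos(-.201),-np.sin(-.201)],[np.sin(-.201),np.cos(-.201)]])
f=lambda a,b,z:R.T@(px(w,220+(a+.5)/3-.5,60+(b+.5)/3-.5,z)[:2]-C)*1000
print("rows: tool(-y, +z) offsets in mm from TCP")
for h in(.043,.0445,.046):
  zb=.1606-h; print(h,"bottom nr edge",f(190,450,zb),"cap near",f(188,575,zb+.078),"cap far",f(188,722,zb+.078))
for n,q in(("hole top",(197,78)),("hole bot",(197,209)),("h2 t",(198,234)),("h2 b",(198,356)),("h1 t",(197,381)),("h1 l",(138,437)),("h1 r",(257,440))): print(n,f(*q,.046))
E
```

```text
rows: tool(-y, +z) offsets in mm from TCP
0.043 bottom nr edge [-12.14460857   0.31499895] cap near [-13.65865262  -0.08840883] cap far [ 8.34887216 -0.06936576]
0.0445 bottom nr edge [-11.7766782    0.31792661] cap near [-13.10561649  -0.08812007] cap far [ 9.13312874 -0.06887692]
0.046 bottom nr edge [-11.40874782   0.32085427] cap near [-12.55258037  -0.08783131] cap far [ 9.91738532 -0.06838809]
hole top [-91.31863057   2.09851734]
hole bot [-58.93357135   2.18748054]
h2 t [-52.55510466   2.46566846]
h2 b [-20.46161555   2.5605409 ]
h1 t [-13.67977449   2.31179474]
h1 l [  1.78952241 -13.69546857]
h1 r [ 2.59899452 18.68830214]
```

Call:
servo_tool(motion=[20, -2, 1.5, 0, 50, -3, 2.2, 0, 62, -3, 2.2, 0, 66, -3, 2.2, 0, 70, -3, 2.2, 0, 74, -3, 2.2, 0, 77, -3, 2.2, 0])

```text
time_s: 20.23
ee_pos: [0.5374, 0.436, 0.0836]
eef_rot: [-0.774, 1.57, 0.597]
force: [-0.3, 0.0, -0.0]
grip_width: 0.0237
```

Call:
servo_tool(motion=[6, 0, 0, 0, 13, 0, 0, 0, 20, 0, 0, 0, 25, 0, 0, 0, 27, 0, 0, 0, 27, 0, 0, 0])

```text
time_s: 20.98
ee_pos: [0.5373, 0.4359, 0.0564]
eef_rot: [2.631, 1.571, -2.281]
force: [-0.5, -0.5, -0.6]
grip_width: 0.0237
```

Call:
servo_tool(motion=[0, 0, 0, 0, 0, 0, 0, 0, 0, 0, 0, 0, -30, 0, 0, 0, -70, 0, 0, 0, -105, 0, 0, 0, -105, 0, 0, 0], gripper=0.55)

```text
time_s: 21.85
ee_pos: [0.5382, 0.4366, 0.1649]
eef_rot: [-0.738, 1.565, 0.633]
force: [0.2, 0.3, -0.2]
grip_width: 0.0518
```

```bash
python3 - <<'E'
from h import *
w=cam("wrist"); save(w,"w11.png",None,1.4)
goto(.6575,.1385,.16,1.55)
E
```

```text
shift [   2.3 -176.7 -267.8] roll -10.27 | cur [0.5376 0.4361 0.1624] psi 1.3708 tilt [-1.     -0.0013  0.0015] q6 -0.74 F [ 0.2 -0.6 -1.4] t 21.9 w 0.0515
```

View pics/w11.png

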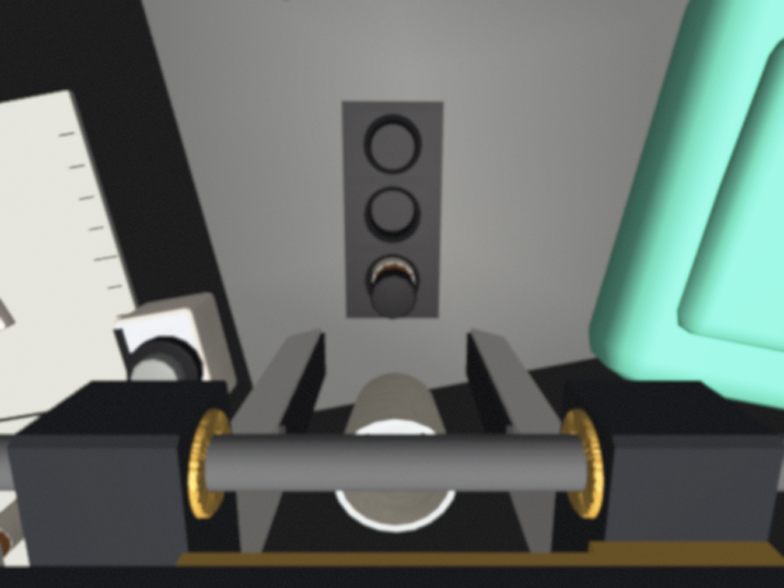

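Call:
servo_tool(motion=[0, -20, -30, -2, 0, -45, -70, -4, 0, -75, -115, -6, 0, -105, -160, -8, 0, -135, -205, -10.3, 0, -160, -245, -10.3, 2, -174, -264, -10.3, 2, -176.7, -267.8, -10.3, 2, -176.7, -267.8, -10.3, 2, -176.7, -267.8, -10.3])

```text
time_s: 23.15
ee_pos: [0.6569, 0.1398, 0.1594]
eef_rot: [0.687, 1.571, 2.239]
force: [-0.7, 0.4, 1.5]
grip_width: 0.0518
```

```bash
python3 - <<'E'
from h import *
w=cam("wrist"); save(w,"w12.png",None,1.4)
goto(.6575,.1385,.05,1.55)
E
```

```text
shift [109.5  -0.6  -1.2] roll 0.12 | cur [0.6569 0.1397 0.1595] psi 1.5522 tilt [-1.e+00 -1.e-04  1.e-04] q6 -1.4 F [0.5 0.8 0.2] t 23.2 w 0.0516
```

View pics/w12.png

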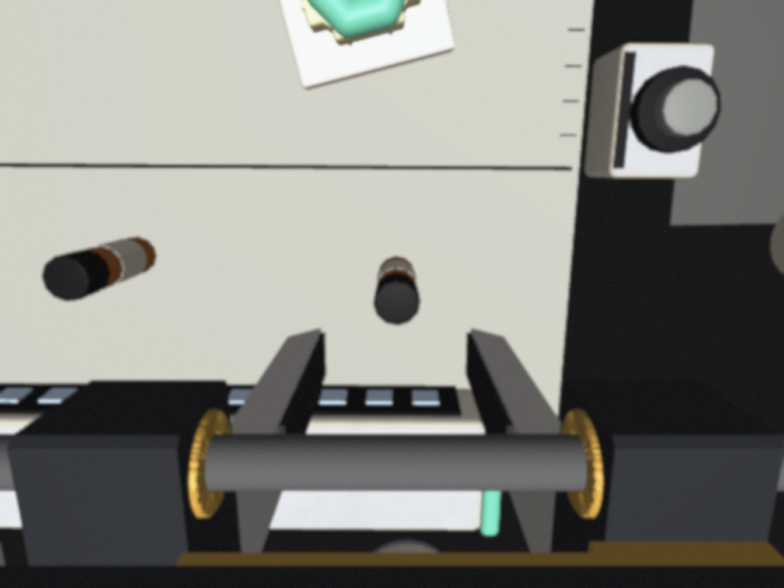

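```bash
python3 - <<'E'
from h import *
w=cam("wrist")
f=lambda a,b,z:px(w,(a+.5)/1.4-.5,(b+.5)/1.4-.5,z)[:2]
p=f(397,301,.084); print(p,f(71,277,.084)); print("line",W2U(f(20,164.5,.006)),W2U(f(560,168.5,.006)),"button",f(691,107,.067), W2U(f(691,107,.067)))
goto(*p,.050,1.55)
E
```

```text
[0.65655585 0.14026808] [ 0.64119139 -0.02331936]
line [  0.15184633 -80.52470892] [  1.34861835 257.21398133] button [0.56390953 0.28814956] [-28.6703098 301.1027881]
shift [109.5   0.4   0.8] roll 0.11 | cur [0.657  0.1395 0.1595] psi 1.5519 tilt [-1.e+00 -1.e-04  1.e-04] q6 -1.4 F [ 0.1 -0.1 -0.2] t 23.25 w 0.0519
```

Call:
servo_tool(motion=[40, 0, 0.5, 0, 80, 0.5, 0.5, 0, 102, 0.5, 0.5, 0, 109.5, 0.5, 0.5, 0, 109.5, 0.5, 0.5, 0])

```text
time_s: 23.88
ee_pos: [0.6569, 0.1392, 0.0503]
eef_rot: [-1.365, 1.57, 0.186]
force: [0.4, -0.4, 0.4]
grip_width: 0.0513
```

Call:
servo_tool(motion=[0, 0, 0, 0, 0, 0, 0, 0, 0, 0, 0, 0, 0, 0, 0, 0, 0, 0, 0, 0, 0, 0, 0, 0, -30, 0, 0, 0, -80, 0, 0, 0, -110, 0, 0, 0, -110, 0, 0, 0], gripper=0)

```text
time_s: 25.12
ee_pos: [0.6575, 0.139, 0.162]
eef_rot: [-1.399, 1.567, 0.152]
force: [-0.4, 0.4, -0.5]
grip_width: 0.0236
```

```bash
python3 - <<'E'
from h import *
# hole2: TCP of hole1 minus 39mm along rack x
a=-.204; p=np.array([.5374,.436])-.039*np.array([np.cos(a),np.sin(a)]); print(p, p-.039*np.array([np.cos(a),np.sin(a)]))
goto(*p,.165,1.37)
E
```

```text
[0.4992087  0.44390093] [0.4610174  0.45180186]
shift [ -3.4 164.4 301.7] roll 10.35 | cur [0.6575 0.139  0.162 ] psi 1.5506 tilt [-1.0e+00 -3.6e-03  6.0e-04] q6 -1.4 F [-0.4  0.4 -0.5] t 25.125 w 0.0236
```

Call:
servo_tool(motion=[0, 15, 30, 2, 0, 40, 75, 4, 0, 65, 120, 6, 0, 90, 165, 8, 0, 115, 210, 10, 0, 138, 253, 10.3, -2, 154, 283, 10.3, -3, 162, 297, 10.3, -3, 164.4, 301.7, 10.3, -3, 164.4, 301.7, 10.3, -3, 164.4, 301.7, 10.3])

```text
time_s: 26.5
ee_pos: [0.4992, 0.4428, 0.1628]
eef_rot: [2.993, 1.571, -1.921]
force: [-0.1, -0.3, -0.8]
grip_width: 0.0239
```

```bash
python3 - <<'E'
from h import *
w=cam("wrist"); save(w,"w13.png",(200,60,360,320),3)
goto(.4992,.4439,.165,1.37)
E
```

```text
shift [-2.1  0.1  1. ] roll -0.02 | cur [0.4991 0.4429 0.1629] psi 1.3696 tilt [-1.e+00 -0.e+00 -1.e-04] q6 -0.7 F [-0.3  0.   0.4] t 26.55 w 0.0238
```

View pics/w13.png

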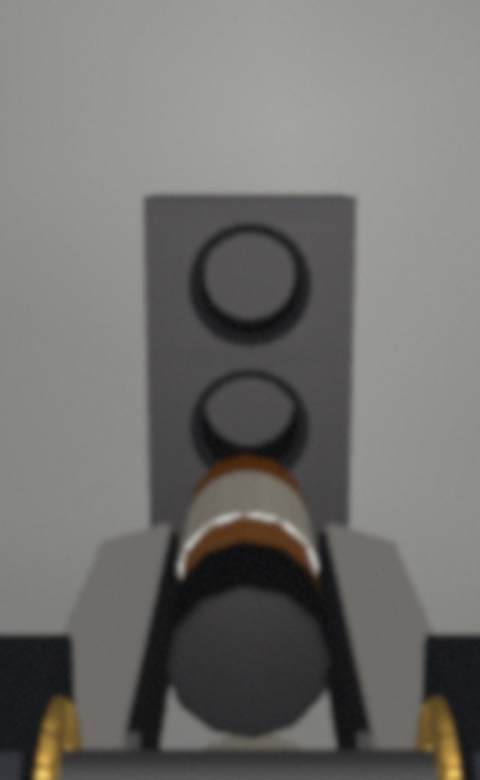

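```bash
python3 - <<'E'
from h import *
w=cam("wrist"); o=ctrl.get_obs()
C=np.array(o['ee_pos'][:2]); a=1.3696-np.pi/2; R=np.array([[np.cos(a),-np.sin(a)],[np.sin(a),np.cos(a)]])
f=lambda a,b,z:R.T@(px(w,200+(a+.5)/3-.5,60+(b+.5)/3-.5,z)[:2]-C)*1000
zb=.1629-.0445
print("bottom nr edge",f(249,455,zb),"cap near",f(249,586,zb+.078),"cap far",f(249,737,zb+.078))
for n,q in(("h3 t",(250,222)),("h3 b",(250,345)),("h2 t",(250,370)),("h2 l",(192,428)),("h2 r",(308,428))): print(n,f(*q,.046))
E
```

```text
bottom nr edge [-10.52768785  -0.0913937 ] cap near [-11.30509868  -0.13599771] cap far [11.66804033 -0.11080396]
h3 t [-55.36307298   0.16210171]
h3 b [-22.91007819   0.20447346]
h2 t [-16.10745491   0.21335519]
h2 l [ -0.02966626 -15.63569127]
h2 r [-0.06005795 16.10352425]
```

Call:
servo_tool(motion=[30, 0.5, 0.3, 0, 60, 0.7, 0.4, 0, 68, 0.7, 0.4, 0, 73, 0.7, 0.4, 0, 78, 0.7, 0.4, 0, 83, 0.7, 0.4, 0])

```text
time_s: 27.35
ee_pos: [0.4982, 0.4445, 0.0805]
eef_rot: [-0.707, 1.57, 0.664]
force: [0.4, 0.9, -0.5]
grip_width: 0.0239
```

Call:
servo_tool(motion=[6, 0, 0, 0, 13, 0, 0, 0, 20, 0, 0, 0, 24, 0, 0, 0, 24, 0, 0, 0])

```text
time_s: 27.98
ee_pos: [0.4978, 0.4443, 0.0556]
eef_rot: [2.434, 1.57, -2.479]
force: [-0.5, 0.2, -0.1]
grip_width: 0.0236
```

Call:
servo_tool(motion=[0, 0, 0, 0, 0, 0, 0, 0, 0, 0, 0, 0, -30, 0, 0, 0, -70, 0, 0, 0, -105, 0, 0, 0, -105, 0, 0, 0], gripper=0.55)

```text
time_s: 28.85
ee_pos: [0.4988, 0.4451, 0.1642]
eef_rot: [-0.699, 1.566, 0.672]
force: [-0.3, 0.1, 0.3]
grip_width: 0.0513
```

```bash
python3 - <<'E'
from h import *
goto(.642,-.0275,.165,1.55)
E
```

```text
shift [  -1.7 -234.2 -434.7] roll -10.26 | cur [0.4988 0.4451 0.1642] psi 1.3709 tilt [-1.     -0.0034  0.004 ] q6 -0.7 F [-0.3  0.1  0.3] t 28.85 w 0.0513
```

Call:
servo_tool(motion=[0, -15, -25, -1, 0, -38, -70, -3, 0, -62, -115, -5, 0, -86, -160, -7, 0, -110, -205, -9, 0, -135, -250, -10.3, 0, -159, -295, -10.3, 0, -183, -340, -10.3, 0, -207, -385, -10.3, 0, -225, -417, -10.3, 0, -232, -430, -10.3, 0, -234.2, -434.7, -10.3, 0, -234.2, -434.7, -10.3, 0, -234.2, -434.7, -10.3])

```text
time_s: 30.6
ee_pos: [0.6409, -0.0271, 0.161]
eef_rot: [0.035, 1.571, 1.586]
force: [0.7, 0.4, 0.1]
grip_width: 0.0516
```

```bash
python3 - <<'E'
from h import *
w=cam("wrist"); save(w,"w14.png",None,1.4)
goto(.642,-.0275,.05,1.55)
E
```

```text
shift [111.1  -1.   -0.3] roll 0.1 | cur [ 0.641  -0.0272  0.1611] psi 1.5517 tilt [-1.e+00 -1.e-04  0.e+00] q6 -1.65 F [ 0.3 -0.3  0.1] t 30.65 w 0.0515
```

View pics/w14.png

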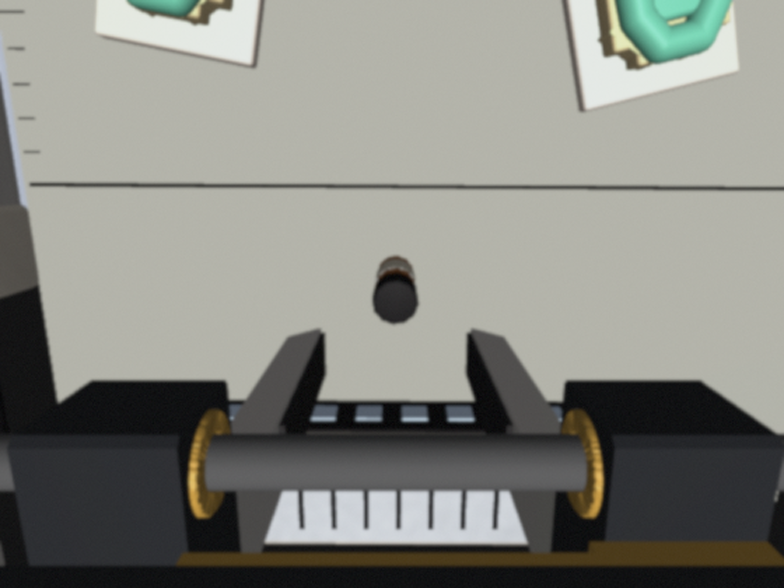

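Call:
servo_tool(motion=[40, 0, 0, 0, 80, 0, 0, 0, 103, 0, 0, 0, 111, 0, 0, 0, 111, 0, 0, 0])

```text
time_s: 31.28
ee_pos: [0.6412, -0.0279, 0.0504]
eef_rot: [-1.565, 1.571, -0.014]
force: [0.1, 0.4, 0.5]
grip_width: 0.0515
```

Call:
servo_tool(motion=[0, 0, 0, 0, 0, 0, 0, 0, 0, 0, 0, 0, 0, 0, 0, 0, 0, 0, 0, 0, 0, 0, 0, 0, -30, 0, 0, 0, -80, 0, 0, 0, -115, 0, 0, 0, -115, 0, 0, 0], gripper=0)

```text
time_s: 32.52
ee_pos: [0.642, -0.0283, 0.1675]
eef_rot: [-1.651, 1.566, -0.1]
force: [0.3, -0.4, -1.5]
grip_width: 0.0238
```

```bash
python3 - <<'E'
from h import *
goto(.4607,.4518,.165,1.37)
E
```

```text
shift [  1.5 191.  476.4] roll 10.35 | cur [ 0.642  -0.0283  0.1675] psi 1.5506 tilt [-1.0e+00 -4.3e-03 -3.0e-04] q6 -1.65 F [ 0.3 -0.4 -1.5] t 32.525 w 0.0238
```

Call:
servo_tool(motion=[0, 10, 25, 1, 0, 28, 70, 3, 0, 46, 115, 5, 0, 64, 160, 7, 0, 82, 205, 9, 0, 100, 250, 10.3, 0, 118, 295, 10.3, 0, 136, 340, 10.3, 0, 154, 385, 10.3, 0, 172, 430, 10.3, 0, 183, 457, 10.3, 0, 189, 471, 10.3, 0, 191, 476.5, 10.3, 0, 191, 476.5, 10.3, 0, 191, 476.5, 10.3])

```text
time_s: 34.4
ee_pos: [0.4603, 0.4512, 0.165]
eef_rot: [-2.547, 1.571, -1.178]
force: [-0.3, 0.5, -1.0]
grip_width: 0.0237
```

```bash
python3 - <<'E'
from h import *
w=cam("wrist"); save(w,"w15.png",(200,60,360,320),3)
goto(.4607,.4518,.165,1.37)
E
```

```text
shift [ 0.  -0.3  0.6] roll -0.01 | cur [0.4603 0.4513 0.165 ] psi 1.3698 tilt [-1.e+00 -1.e-04 -0.e+00] q6 -0.65 F [-0.1  0.4 -1.3] t 34.45 w 0.0235
```

View pics/w15.png

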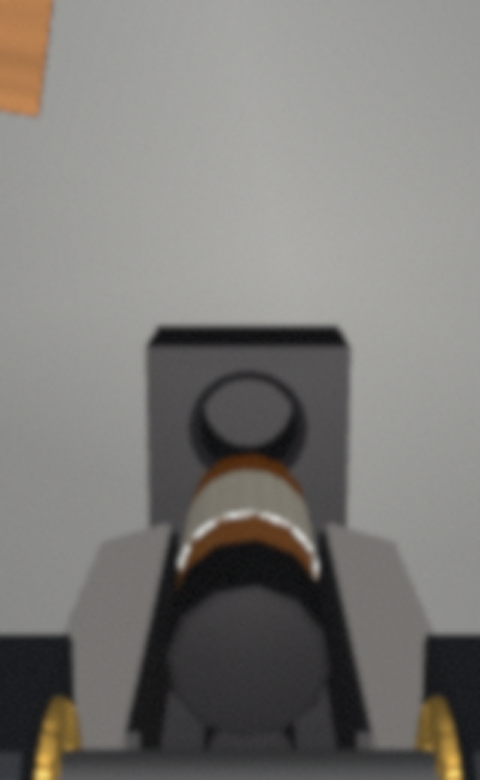

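Call:
servo_tool(motion=[30, 0.5, 0, 0, 62, 0.7, 0, 0, 70, 0.7, 0, 0, 75, 0.7, 0, 0, 80, 0.7, 0, 0, 85, 0.7, 0, 0])

```text
time_s: 35.2
ee_pos: [0.4594, 0.4524, 0.0805]
eef_rot: [-0.642, 1.57, 0.729]
force: [-0.4, 0.4, -0.7]
grip_width: 0.024
```

Call:
servo_tool(motion=[6, 0, 0, 0, 13, 0, 0, 0, 20, 0, 0, 0, 24, 0, 0, 0, 24, 0, 0, 0])

```text
time_s: 35.83
ee_pos: [0.459, 0.4521, 0.0556]
eef_rot: [2.592, 1.57, -2.32]
force: [0.4, -0.6, -0.4]
grip_width: 0.0239
```

Call:
servo_tool(motion=[0, 0, 0, 0, 0, 0, 0, 0, 0, 0, 0, 0, -30, 0, 0, 0, -70, 0, 0, 0, -120, 0, 0, 0, -150, 0, 0, 0, -150, 0, 0, 0], gripper=0.55)

```text
time_s: 36.83
ee_pos: [0.4597, 0.4527, 0.2085]
eef_rot: [-0.645, 1.566, 0.726]
force: [0.4, 0.1, 0.3]
grip_width: 0.0521
```

```bash
python3 - <<'E'
from h import *
c=cam("top"); save(c,"top16.png",None,1.4); save(c,"top16b.png",(90,180,170,280),6)
E
```

```text
(no output)
```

View pics/top16.png

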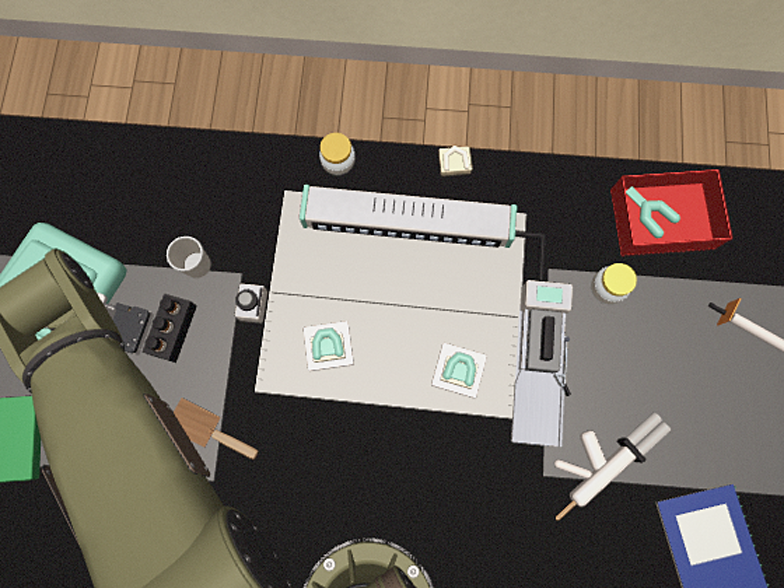

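```bash
python3 - <<'E'
from h import *
goto(.398,.117,.15,-1.571-.023)
E
```

```text
shift [  55.9   -6.6 -340.8] roll 169.87 | cur [0.4592 0.4523 0.2062] psi 1.3708 tilt [-1.e+00 -7.e-04  1.e-03] q6 -0.65 F [0.3 0.4 0. ] t 36.875 w 0.0517
```

View pics/top16b.png

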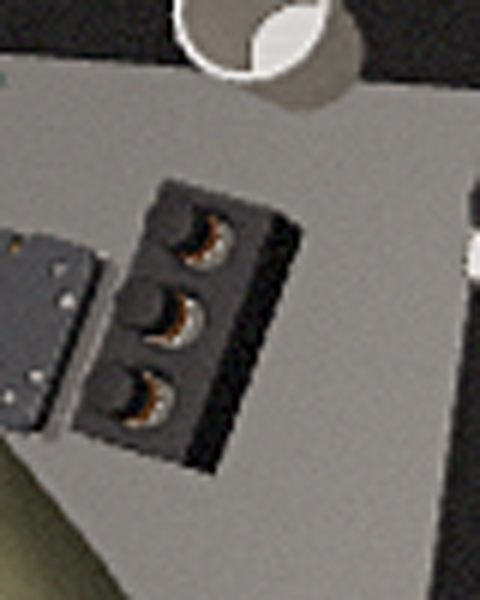

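Call:
servo_tool(motion=[0, 0, -10, 10, 0, -1, -30, 20, 0, -1, -55, 30, 0, -2, -80, 40, 0, -2, -105, 50, 5, -3, -130, 60, 10, -3, -155, 70, 15, -4, -180, 80, 20, -4, -205, 90, 25, -5, -230, 100, 30, -5, -255, 110, 35, -6, -280, 120, 40, -6.5, -300, 130, 45, -6.5, -320, 140, 50, -6.5, -335, 150, 55, -6.5, -340.8, 160, 56, -6.5, -340.8, 169.9, 56, -6.5, -340.8, 169.9, 56, -6.5, -340.8, 169.9], gripper=0.65)

```text
time_s: 39.25
ee_pos: [0.3974, 0.1169, 0.1494]
eef_rot: [-1.362, 1.57, -2.952]
force: [-0.7, 0.3, 0.5]
grip_width: 0.061
```

```bash
python3 - <<'E'
from h import *
w=cam("wrist"); save(w,"w17.png",None,1.4)
goto(.398,.117,.010,-1.571-.023)
E
```

```text
shift [ 1.396e+02  6.000e-01 -1.000e-01] roll 0.17 | cur [0.3975 0.1169 0.1496] psi -1.5911 tilt [-1.e+00 -7.e-04  2.e-04] q6 1.79 F [ 0.  -0.4 -0.3] t 39.3 w 0.0613
```

View pics/w17.png

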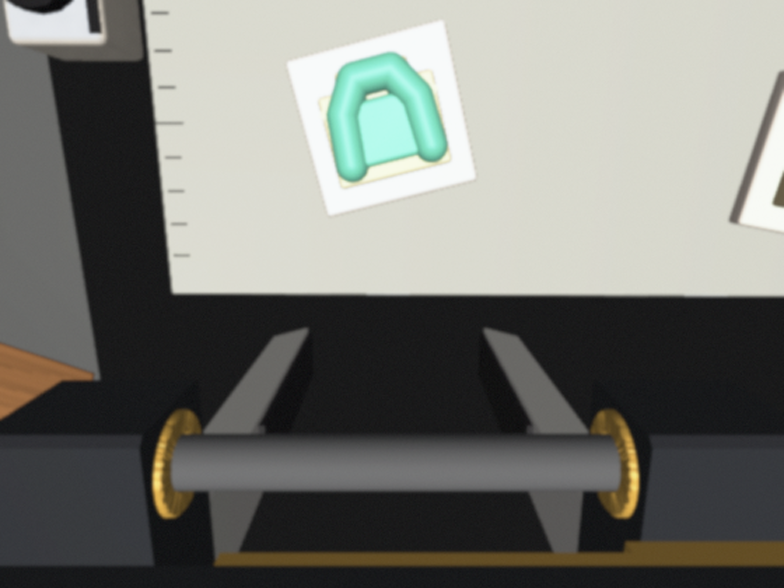

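```bash
python3 - <<'E'
from h import *
w=cam("wrist")
f=lambda a,b,z:px(w,(a+.5)/1.4-.5,(b+.5)/1.4-.5,z)[:2]
r=np.array([f(*q,.018) for q in((287,61),(443,20),(476,180),(330,215))])
print(r,r.mean(0),np.linalg.norm(np.roll(r,-1,0)-r,axis=1))
print("bed rear",f(180,294,.006),f(770,296,.006),W2U(f(180,294,.006)),W2U(f(770,296,.006)))
E
```

```text
[[0.5232371  0.17458038]
 [0.5424874  0.08753012]
 [0.45614804 0.06798635]
 [0.43740817 0.15474085]] [0.48982018 0.12120943] [0.08915336 0.08852368 0.08875542 0.08809207]
bed rear [0.38789131 0.25502462] [ 0.37912383 -0.12415627] [-203.93571948  264.20140269] [-204.549411   -115.08033871]
```

Call:
servo_tool(motion=[40, 0, 0, 0.2, 85, 0, 0, 0.2, 120, 0, 0, 0.2, 134, 0, 0, 0.2, 139, 0, 0, 0.2, 139, 0, 0, 0.2])

```text
time_s: 40.1
ee_pos: [0.3983, 0.117, 0.0117]
eef_rot: [1.805, 1.57, 0.207]
force: [-0.3, -0.4, -0.7]
grip_width: 0.0611
```

Call:
servo_tool(motion=[0, 8, 0, 0, 0, 16, 0, 0, 0, 22, 0, 0, 0, 27, 0, 0, 0, 32, 0, 0, 0, 37, 0, 0, 0, 42, 0, 0, 0, 47, 0, 0, 0, 52, 0, 0, 0, 57, 0, 0, 0, 62, 0, 0, 0, 67, 0, 0, 0, 71, 0, 0, 0, 74, 0, 0, 0, 76, 0, 0, 0, 76, 0, 0])

```text
time_s: 42.1
ee_pos: [0.474, 0.1148, 0.011]
eef_rot: [1.688, 1.57, 0.09]
force: [-0.0, 0.6, 0.0]
grip_width: 0.0611
```

```bash
python3 - <<'E'
from h import *
w=cam("wrist"); save(w,"w18.png",None,1.4)
goto(.398,.117,.010,-1.571-.023)
E
```

```text
shift [  1.  -76.   -0.1] roll -0.23 | cur [0.4739 0.1148 0.011 ] psi -1.598 tilt [-1.e+00  6.e-04 -1.e-04] q6 1.76 F [0.2 0.3 0.7] t 42.15 w 0.061
```

View pics/w18.png

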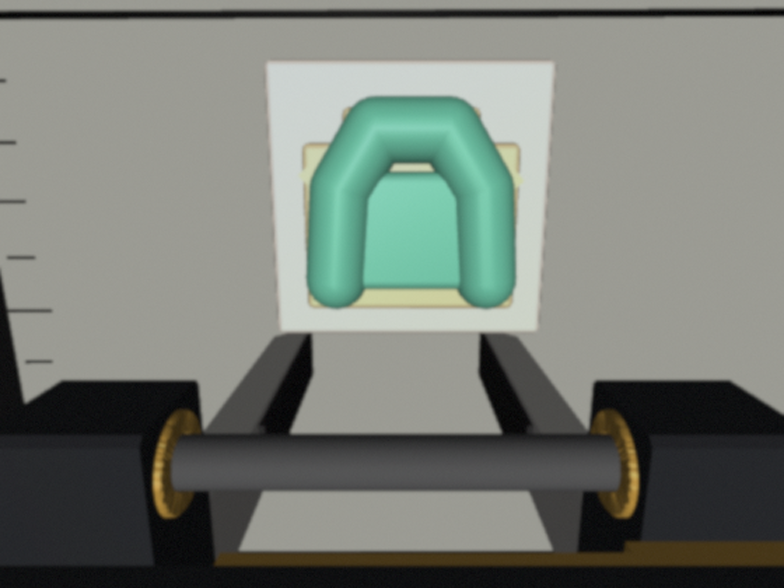

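```bash
cat > meas.py <<'E'
from h import *
# sub-pixel row profile of line/edge in wrist image: columns near centre
def prof(u0,u1,v0,v1,w):
    g=w["color"][v0:v1,u0:u1].astype(float).mean((1,2)); return g
E
python3 - <<'E'
from h import *
w=cam("wrist"); g=w["color"].astype(float).mean(2)
for u in(200,240,290,340,380):
    print(u,g[2:20,u-3:u+4].mean(1).round(0), g[38:50,u-3:u+4].mean(1).round(0))
f=lambda a,b,z:px(w,(a+.5)/1.4-.5,(b+.5)/1.4-.5,z)[:2]
o=ctrl.get_obs()
print("edge",f(410,61.5,.018),"line",f(410,14,.006), "rear",f(410,331,.018), o['ee_pos'], W2U(f(410,14,.006)),W2U(f(410,61.5,.018)),W2U(f(410,331,.018)))
E
```

```text
200 [152. 153. 152. 145. 126.  90.  50.  28.  25.  35.  74. 119. 144. 152.
 152. 152. 153. 152.] [152. 152. 152. 149. 152. 168. 185. 196. 204. 207. 208. 208.]
240 [152. 152. 151. 142. 116.  78.  44.  31.  29.  42.  79. 120. 144. 151.
 152. 152. 152. 152.] [152. 153. 152. 149. 151. 168. 185. 196. 203. 206. 208. 208.]
290 [153. 152. 150. 140. 108.  67.  37.  28.  28.  41.  79. 121. 145. 151.
 152. 152. 152. 152.] [152. 152. 151. 149. 151. 168. 185. 196. 203. 207. 207. 208.]
340 [152. 152. 151. 139. 108.  66.  33.  23.  26.  46.  86. 125. 146. 151.
 152. 152. 152. 152.] [153. 152. 152. 149. 151. 167. 185. 195. 203. 206. 207. 207.]
380 [152. 152. 150. 137. 104.  58.  28.  20.  26.  58. 100. 133. 148. 152.
 152. 152. 152. 152.] [152. 152. 152. 150. 151. 167. 184. 195. 203. 206. 207. 207.]
edge [0.5722216  0.10739358] line [0.58877852 0.10672839] rear [0.48516292 0.10912345] [0.47391547 0.11481244 0.01103676] [9.31891902e-02 1.20258189e+02] [-16.47420152 120.5672806 ] [-103.5499535   120.42512885]
```

Call:
servo_tool(motion=[0, 3, 0, -0.3, 0, 6, 0, -0.3, 0, 8, 0, -0.3, 0, 10, 0, -0.3, 0, 11, 0, -0.3, 0, 11, 0, -0.3])

```text
time_s: 42.95
ee_pos: [0.4849, 0.1145, 0.011]
eef_rot: [1.661, 1.57, 0.068]
force: [-0.4, 0.2, 0.2]
grip_width: 0.061
```

Call:
servo_tool(motion=[0, -8, 0, 0, 0, -20, 0, 0, -40, -20, 0, 0, -80, -20, 0, 0, -110, 0, 0, 0, -110, 50, 0, 0, -110, 95, 0, 0, -110, 110, 0, 0, -110, 110, 0, 0, -110, 110, 0, 0])

```text
time_s: 44.2
ee_pos: [0.5937, 0.1122, 0.1209]
eef_rot: [-1.483, 1.57, -3.076]
force: [-0.1, 0.2, 0.4]
grip_width: 0.061
```

```bash
python3 - <<'E'
from h import *
w=cam("wrist"); save(w,"w19.png",None,1.4); save(w,"w19b.png",(180,200,400,330),3.6)
goto(.398,.117,.010,-1.571-.022)
E
```

```text
shift [ 111.1 -195.9   -0.5] roll 0.03 | cur [0.5938 0.1123 0.1211] psi -1.5925 tilt [-1.e+00 -1.e-04  0.e+00] q6 1.72 F [-0.4 -0.9  0.3] t 44.25 w 0.0608
```

View pics/w19.png

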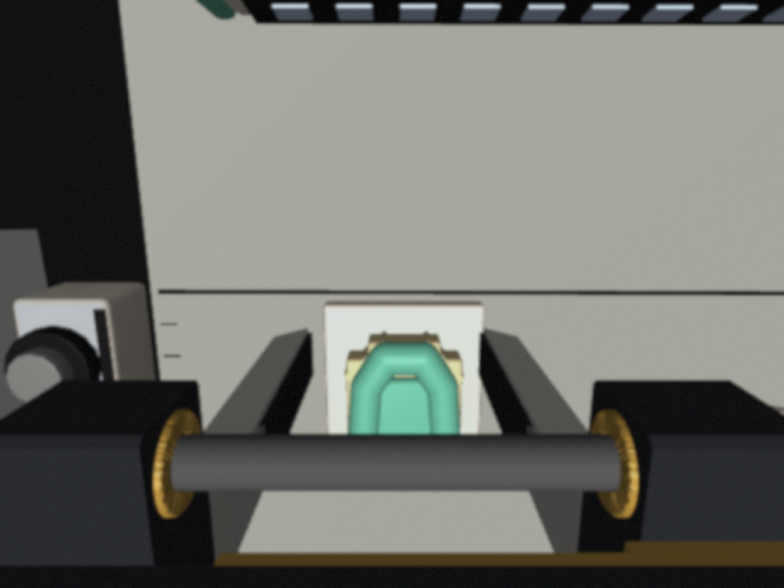

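View pics/w19b.png

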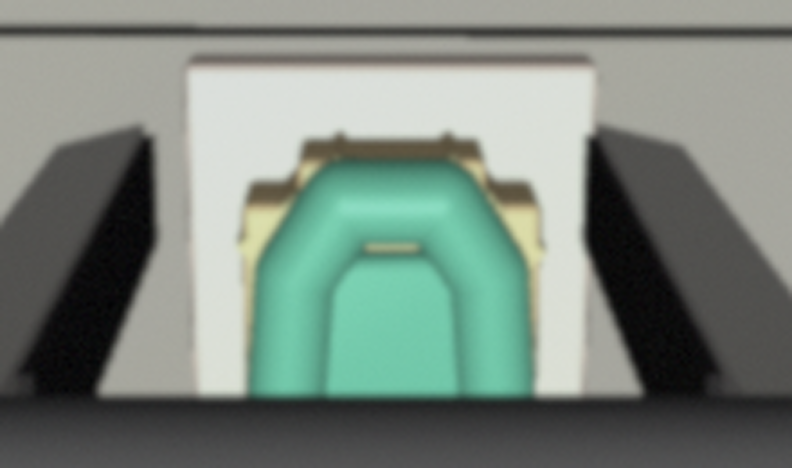

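```bash
cat > edge.py <<'E'
from h import *
import sys
w=cam("wrist"); g=w["color"].astype(float).mean(2)
u0,u1,va,vb=map(int,sys.argv[1:5])
for u in np.linspace(u0,u1,4).astype(int):
    print(u,g[va:vb,u-4:u+5].mean(1).round(0))
E
python3 edge.py 238 335 203 228
```

```text
238 [165. 164. 163. 149. 112.  69.  82. 129. 155. 163. 162. 153. 128. 107.
 123. 162. 195. 212. 219. 220. 220. 220. 220. 220. 220.]
270 [164. 165. 162. 149. 112.  67.  70. 114. 146. 161. 162. 153. 127. 107.
 122. 162. 194. 212. 218. 220. 220. 220. 220. 220. 220.]
302 [164. 164. 162. 150. 116.  72.  69. 111. 145. 160. 162. 153. 128. 107.
 122. 162. 193. 212. 218. 220. 220. 220. 220. 220. 220.]
335 [164. 164. 162. 150. 115.  70.  68. 110. 144. 160. 162. 153. 127. 106.
 121. 160. 192. 211. 218. 219. 220. 219. 220. 220. 219.]
```

```bash
python3 - <<'E'
from h import *
w=cam("wrist")
for u in (240,286,335):
  a=px(w,u,208.4,.006);b=px(w,u,214.8,.006);print(W2U(a),W2U(b))
print(W2U([.4849,.1145]))
E
```

```text
[  1.09281289 160.12665019] [ -4.3215104  160.26611068]
[  1.11280419 122.44542568] [ -4.30173758 122.42939311]
[ 1.1341017  82.30214054] [-4.28067282 82.12043609]
[-103.92839904  125.79478476]
```

```bash
python3 - <<'E'
from h import *
goto(.465,.1150,.011,-1.571-.022);goto(.4903,.1144,.011,-1.571-.022)
E
```

```text
shift [ 1.102e+02 -1.292e+02  1.000e-01] roll 0.03 | cur [0.5941 0.1122 0.1213] psi -1.5925 tilt [-1.e+00  3.e-04 -0.e+00] q6 1.72 F [-0.3  0.8 -0.1] t 44.35 w 0.0611
shift [ 1.102e+02 -1.039e+02  1.000e-01] roll 0.03 | cur [0.5941 0.1122 0.1213] psi -1.5925 tilt [-1.e+00  3.e-04 -0.e+00] q6 1.72 F [-0.3  0.8 -0.1] t 44.35 w 0.0611
```

Call:
servo_tool(motion=[0, -30, 0, 0, 0, -80, 0, 0, 0, -120, 0, 0, 0, -129, 0, 0, 30, -129, 0, 0, 75, -129, 0, 0, 103, -129, 0, 0, 110, -129, 0, 0, 110, -129, 0, 0])

```text
time_s: 45.48
ee_pos: [0.4662, 0.115, 0.0115]
eef_rot: [1.778, 1.57, 0.185]
force: [-0.1, -0.4, -0.1]
grip_width: 0.061
```

```bash
python3 - <<'E'
from h import *
goto(.4903,.1144,.011,-1.571-.022)
E
```

```text
shift [ 0.5 24.1  0. ] roll 0.01 | cur [0.4662 0.115  0.0115] psi -1.5928 tilt [-1.e+00  4.e-04 -1.e-04] q6 1.76 F [-0.1 -0.4 -0.1] t 45.475 w 0.061
```

Call:
servo_tool(motion=[0, 6, 0, 0, 0, 12, 0, 0, 0, 16, 0, 0, 0, 19, 0, 0, 0, 21, 0, 0, 0, 22.5, 0, 0, 0, 23.5, 0, 0, 0, 23.5, 0, 0, 0, 23.5, 0, 0])

```text
time_s: 46.6
ee_pos: [0.4893, 0.1144, 0.0109]
eef_rot: [1.741, 1.571, 0.148]
force: [-0.3, -0.0, 0.1]
grip_width: 0.0611
```

```bash
python3 - <<'E'
from h import *
goto(.4903,.1144,.011,-1.571-.022);cam("side");goto(.4903,.1144,.011,-1.571-.022)
E
```

```text
shift [-0.1  1.   0. ] roll 0.01 | cur [0.4893 0.1144 0.0109] psi -1.5927 tilt [-1.e+00  2.e-04 -0.e+00] q6 1.75 F [-0.3 -0.   0.1] t 46.6 w 0.0611
shift [-0.1  1.  -0. ] roll 0.01 | cur [0.4893 0.1144 0.0109] psi -1.5928 tilt [-1.e+00  2.e-04 -0.e+00] q6 1.75 F [-0.6 -0.4 -0.4] t 46.65 w 0.0613
```

Push 1 mm more, then withdraw and look.

Call:
servo_tool(motion=[0, 0.5, 0, 0, 0, 1, 0, 0, 0, 1, 0, 0])

```text
time_s: 47.02
ee_pos: [0.4902, 0.1144, 0.0109]
eef_rot: [1.867, 1.571, 0.274]
force: [-0.9, -0.1, 0.2]
grip_width: 0.0608
```

Call:
servo_tool(motion=[0, -8, 0, 0, 0, -20, 0, 0, -40, -20, 0, 0, -80, -20, 0, 0, -110, 0, 0, 0, -110, 50, 0, 0, -110, 90, 0, 0, -110, 105, 0, 0, -110, 105, 0, 0, -110, 105, 0, 0])

```text
time_s: 48.28
ee_pos: [0.5943, 0.1122, 0.1209]
eef_rot: [-1.54, 1.57, -3.132]
force: [0.2, 0.1, 0.4]
grip_width: 0.0612
```

```bash
python3 - <<'E'
from h import *
w=cam("wrist"); save(w,"w20b.png",(180,180,400,310),3.6)
E
python3 edge.py 180 335 200 222;  python3 - <<'E'
from h import *
goto(.383,-.139,.15,-1.571-.022)
E
```

```text
180 [164. 164. 165. 165. 164. 163. 152. 122.  79.  60.  96. 136. 157. 164.
 164. 165. 164. 164. 164. 165. 164. 165.]
231 [164. 164. 165. 165. 164. 163. 152. 123.  80.  57.  82. 121. 153. 173.
 183. 187. 187. 187. 187. 186. 186. 186.]
283 [164. 164. 164. 164. 164. 163. 156. 133.  97.  75.  85. 114. 156. 189.
 209. 217. 219. 219. 219. 219. 220. 220.]
335 [164. 164. 164. 163. 163. 163. 155. 133.  96.  73.  84. 114. 155. 189.
 208. 217. 219. 219. 219. 219. 219. 219.]
shift [ -28.8 -206.   255.8] roll 0.03 | cur [0.5945 0.1122 0.1212] psi -1.5925 tilt [-1.e+00  1.e-04 -0.e+00] q6 1.72 F [-0.1  0.8  0.7] t 48.375 w 0.061
```

View pics/w20b.png

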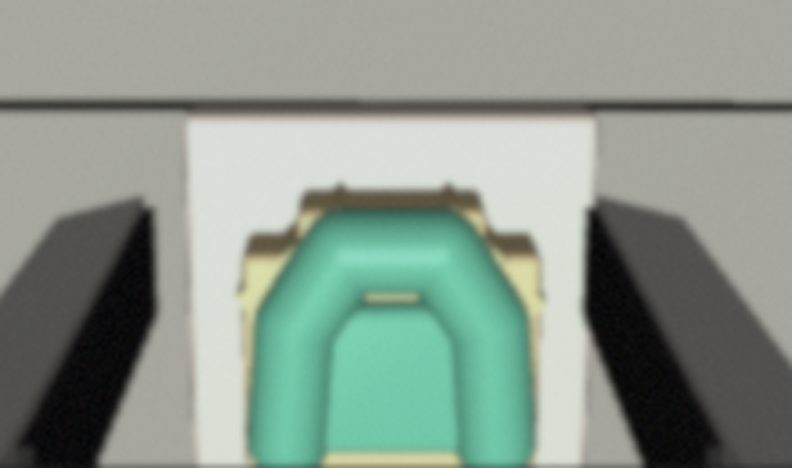

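Call:
servo_tool(motion=[-15, -15, 20, 0, -29, -45, 55, 0, -29, -80, 100, 0, -29, -115, 145, 0, -29, -150, 190, 0, -29, -183, 228, 0, -29, -202, 251, 0, -29, -206, 255.8, 0, -29, -206, 255.8, 0, -29, -206, 255.8, 0])

```text
time_s: 49.62
ee_pos: [0.3841, -0.1384, 0.1499]
eef_rot: [2.96, 1.571, 1.369]
force: [0.0, 0.3, 0.7]
grip_width: 0.0612
```

```bash
python3 - <<'E'
from h import *
w=cam("wrist"); save(w,"w21.png",None,1.4)
goto(.383,-.139,.011,-1.571-.022)
E
```

```text
shift [138.9  -1.1   0.6] roll 0.08 | cur [ 0.3841 -0.1384  0.1499] psi -1.5916 tilt [-1.e+00 -0.e+00 -1.e-04] q6 1.16 F [ 0.2 -0.5  0.2] t 49.675 w 0.0613
```

View pics/w21.png

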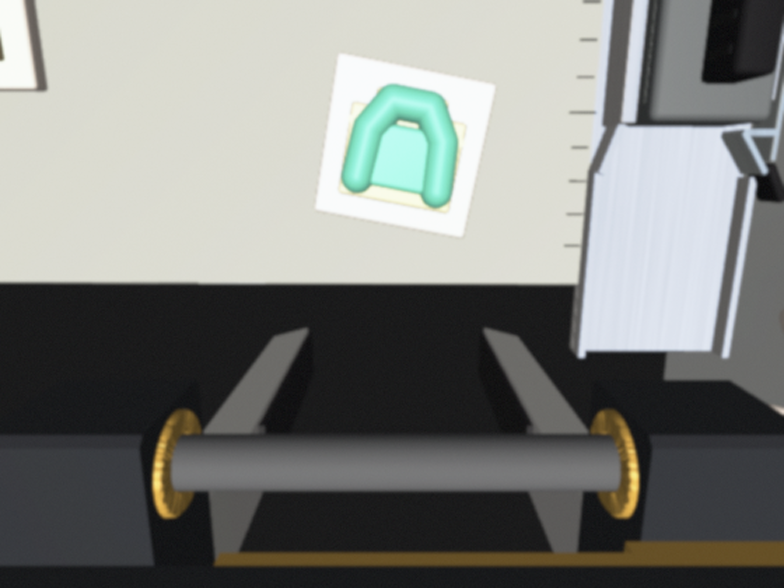

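Call:
servo_tool(motion=[40, 0, 0, 0, 85, 0, 0, 0, 120, 0, 0, 0, 134, 0, 0, 0, 139, 0, 0, 0, 139, 0, 0, 0])

```text
time_s: 50.42
ee_pos: [0.3841, -0.1392, 0.0116]
eef_rot: [1.186, 1.57, -0.407]
force: [-0.8, 0.3, 1.4]
grip_width: 0.0608
```

Call:
servo_tool(motion=[0, 7, 0, 0, 0, 14, 0, 0, 0, 20, 0, 0, 0, 26, 0, 0, 0, 32, 0, 0, 0, 38, 0, 0, 0, 44, 0, 0, 0, 50, 0, 0, 0, 56, 0, 0, 0, 62, 0, 0, 0, 68, 0, 0, 0, 74, 0, 0, 0, 80, 0, 0, 0, 85, 0, 0, 0, 89, 0, 0, 0, 91, 0, 0, 0, 92, 0, 0, 0, 92, 0, 0])

```text
time_s: 52.68
ee_pos: [0.4757, -0.1412, 0.011]
eef_rot: [1.384, 1.57, -0.208]
force: [-0.8, 0.2, -0.5]
grip_width: 0.0613
```

```bash
python3 - <<'E'
from h import *
w=cam("wrist"); save(w,"w22.png",None,1.4)
goto(.483,-.139,.011,-1.571-.022)
E
```

```text
shift [-0.   7.3 -2.3] roll 0.01 | cur [ 0.4757 -0.1412  0.011 ] psi -1.5929 tilt [-1.e+00  4.e-04  1.e-04] q6 1.23 F [-0.3 -0.4 -0.3] t 52.725 w 0.061
```

View pics/w22.png

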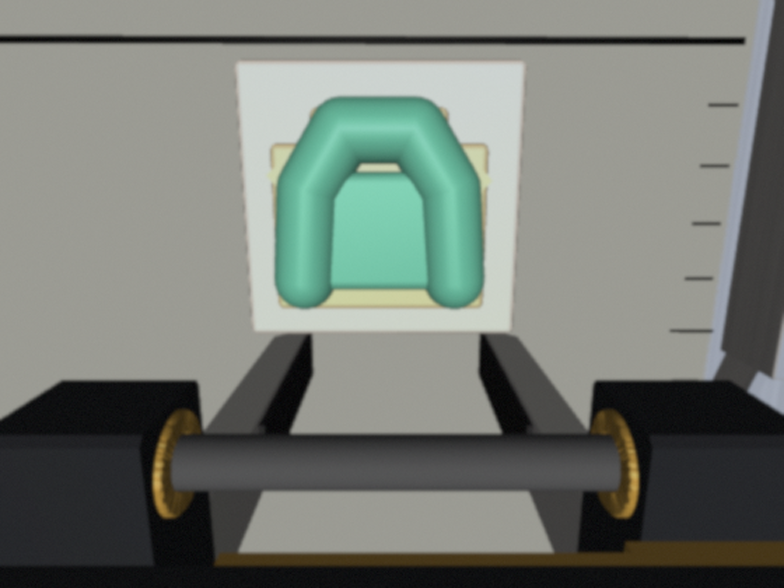

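```bash
python3 - <<'E'
from h import *
w=cam("wrist")
g=w["color"].astype(float).mean(2)
for u in(200,270,340): print(g[22:38,u-4:u+5].mean(1).round(0))
f=lambda a,b,z:px(w,(a+.5)/1.4-.5,(b+.5)/1.4-.5,z)[:2]
print(W2U([.4739,.1148]))
o=ctrl.get_obs(); R=Ro.from_euler('xyz',o['eef_rot']).as_matrix()
p=np.append(f(395,40.5,.006),.006)
print(R[:,1]@(p-o['ee_pos'])*1000)
E
```

```text
[152. 151. 139. 109.  67.  37.  27.  32.  60. 101. 132. 148. 151. 153.
 152. 152.]
[152. 151. 139. 109.  69.  40.  32.  33.  50.  87. 125. 145. 151. 152.
 153. 153.]
[152. 151. 142. 115.  75.  41.  26.  28.  49.  88. 126. 146. 151. 152.
 152. 152.]
[-114.93230626  125.85823365]
107.07200930876759
```

Call:
servo_tool(motion=[0, 2.5, 0, 0, 0, 5, 0, 0, 0, 6.5, 0, 0, 0, 7.5, 0, 0, 0, 8, 0, 0, 0, 8, 0, 0])

```text
time_s: 53.52
ee_pos: [0.4836, -0.1413, 0.011]
eef_rot: [1.252, 1.571, -0.341]
force: [-3.3, 0.4, 0.8]
grip_width: 0.0613
```

Call:
servo_tool(motion=[0, -8, 0, 0, 0, -20, 0, 0, -40, -20, 0, 0, -80, -20, 0, 0, -110, 0, 0, 0, -110, 50, 0, 0, -110, 90, 0, 0, -110, 105, 0, 0, -110, 105, 0, 0, -110, 105, 0, 0])

```text
time_s: 54.78
ee_pos: [0.5877, -0.1437, 0.1209]
eef_rot: [-1.901, 1.57, 2.789]
force: [0.5, 1.0, 0.4]
grip_width: 0.0613
```

```bash
python3 - <<'E'
from h import *
w=cam("wrist"); save(w,"w23b.png",(160,180,380,310),3.6)
E
python3 edge.py 200 300 200 222;  python3 - <<'E'
from h import *
goto(.383,-.139,.15,-1.571-.022)
E
```

```text
200 [170. 170. 170. 170. 169. 168. 154. 116.  68.  69. 114. 149. 165. 169.
 170. 170. 170. 170. 170. 170. 170. 170.]
233 [170. 170. 170. 169. 170. 168. 155. 120.  76.  66.  85. 116. 158. 193.
 214. 221. 223. 223. 223. 223. 223. 223.]
266 [170. 170. 170. 170. 169. 168. 155. 120.  77.  67.  86. 117. 158. 194.
 214. 221. 223. 223. 223. 223. 223. 223.]
300 [170. 170. 170. 170. 170. 168. 155. 120.  76.  67.  86. 117. 159. 194.
 214. 221. 223. 223. 223. 223. 223. 223.]
shift [-2.890e+01 -2.049e+02 -2.000e-01] roll -0.01 | cur [ 0.5879 -0.1438  0.1212] psi -1.5931 tilt [-1.e+00  1.e-04  0.e+00] q6 1.29 F [-0.2  0.2  0.2] t 54.875 w 0.0612
```

View pics/w23b.png

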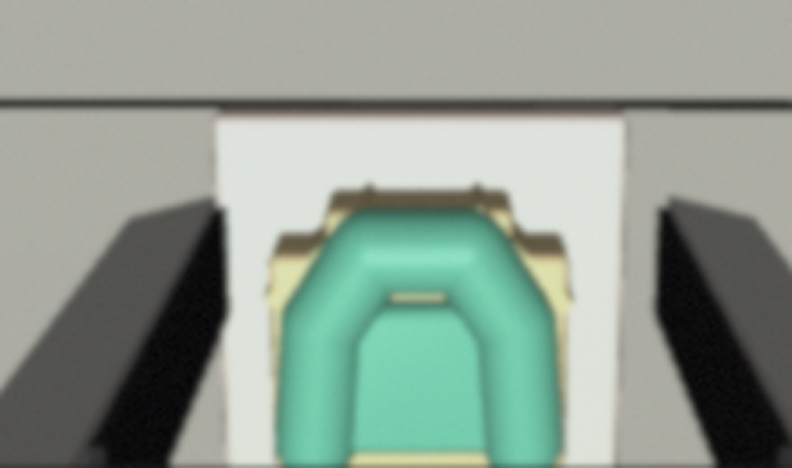

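```bash
python3 - <<'E'
from h import *
goto(.5625,.2865,.13,-1.571-.022)
E
```

```text
shift [  -8.8  -35.  -429.6] roll -0.01 | cur [ 0.5879 -0.1438  0.1212] psi -1.5931 tilt [-1.e+00  1.e-04  0.e+00] q6 1.29 F [-0.2  0.2  0.2] t 54.875 w 0.0612
```

Call:
servo_tool(motion=[-9, -3, -25, 0, -9, -7, -65, 0, -9, -11, -110, 0, -9, -15, -155, 0, -9, -18, -200, 0, -9, -22, -245, 0, -9, -26, -290, 0, -9, -29, -335, 0, -9, -32, -378, 0, -9, -34, -410, 0, -9, -35, -425, 0, -9, -35, -429.6, 0, -9, -35, -429.6, 0, -9, -35, -429.6, 0], gripper=0)

```text
time_s: 56.62
ee_pos: [0.5633, 0.2857, 0.13]
eef_rot: [0.321, 1.571, -1.272]
force: [-0.0, -1.3, 0.0]
grip_width: 0.0004
```

```bash
python3 - <<'E'
from h import *
w=cam("wrist"); save(w,"w24.png",None,1.4)
c=cam("top"); save(c,"top24.png",(180,120,420,300),3.3)
goto(.5625,.2865,.075,-1.571-.022)
E
```

```text
shift [55.  -0.7 -0.5] roll -0.04 | cur [0.5632 0.2859 0.13  ] psi -1.5937 tilt [-1.e+00  1.e-04 -0.e+00] q6 2.01 F [ 0.2  0.3 -0.2] t 56.725 w 0.0002
```

View pics/w24.png

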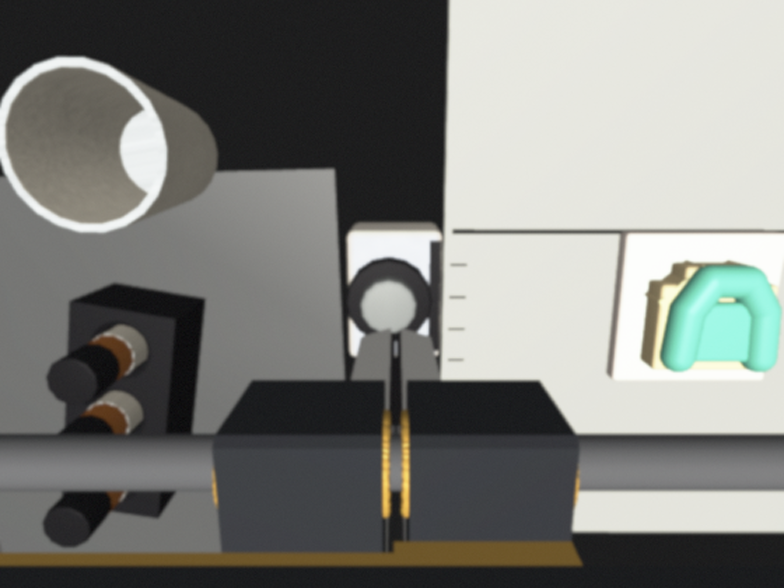

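View pics/top24.png

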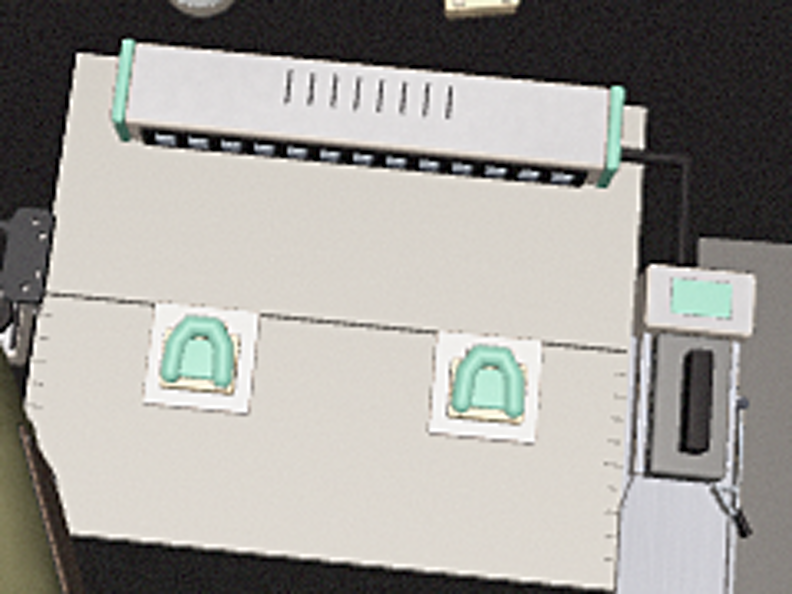

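```bash
cat > chk.py <<'E'
from h import *
import sys
c=cam("top"); im=c["color"].astype(int)
# plate white mask: brighter than bed
m=((im.min(2)>222)).astype(np.uint8)
n,l,s,ce=cv2.connectedComponentsWithStats(m)
for i in range(1,n):
    x,y,ww,h,a=s[i]
    if a>200 and 200<ce[i][0]<370 and 200<ce[i][1]<300:
        p=np.argwhere(l==i)[:,::-1]
        q=np.array([W2U(px(c,u,v,.018)) for u,v in p],np.float32)
        r=cv2.minAreaRect(q); b=cv2.boxPoints(r); b=b[np.argsort(-b[:,0])]
        print(a,"ctr",np.round(r[0],1),"size",np.round(r[1],1),"ang",round(r[2],2),"front",b[:2].round(1).tolist())
# line position in W2U
for y0 in(-230,-60,0,60,240):
    best=[]
    for dy in range(-12,13,3):
        xs=np.arange(-8,8,.5); v=[cv2.remap(im.mean(2).astype(np.float32),*[np.float32([[t]]) for t in proj(c,[*U(x,y0+dy),.006])],cv2.INTER_LINEAR)[0,0] for x in xs]; best.append(v)
    v=200-np.mean(best,0); v=np.clip(v-v.min()-8,0,None); print("line",y0,round(float((xs*v).sum()/v.sum()),2))
save(c,sys.argv[1],(180,120,420,300),3.3)
E
python3 chk.py top25.png
```

```text
436 ctr [-45. 121.] size [89.6 87.4] ang 89.94 front [[-1.2000000476837158, 165.8000030517578], [-1.2999999523162842, 76.19999694824219]]
443 ctr [ -45.4 -124.9] size [87.9 89.6] ang 0.01 front [[-1.5, -169.6999969482422], [-1.5, -80.0999984741211]]
line -230 -0.71
line -60 -0.57
line 0 -0.51
line 60 -0.45
line 240 -0.08
```

Call:
servo_tool(motion=[30, -0.5, -0.5, 0, 50, -0.5, -0.5, 0, 60, -0.5, -0.5, 0, 65, -0.5, -0.5, 0, 67, -0.5, -0.5, 0, 67, -0.5, -0.5, 0])

```text
time_s: 57.52
ee_pos: [0.5628, 0.2872, 0.0636]
eef_rot: [1.936, 1.57, 0.343]
force: [-2.0, -1.5, 3.0]
grip_width: 0.0001
```

Call:
servo_tool(motion=[2, 0, 0, 0, 3.5, 0, 0, 0, 4, 0, 0, 0, 4, 0, 0, 0, 4, 0, 0, 0])

```text
time_s: 58.15
ee_pos: [0.563, 0.2873, 0.061]
eef_rot: [1.928, 1.569, 0.336]
force: [-7.2, -3.1, 20.0]
grip_width: 0.0005
```

Call:
servo_tool(motion=[-10, 0, 0, 0, -50, 0, 0, 0, -100, 0, 0, 0, -120, 0, 0, 0, -120, 0, 0, 0, -120, 0, 0, 0])

```text
time_s: 58.9
ee_pos: [0.5621, 0.287, 0.1774]
eef_rot: [-1.152, 1.569, -2.745]
force: [0.4, 0.3, 0.0]
grip_width: 0.0001
```

```bash
python3 chk.py top26.png; python3 - <<'E'
from h import *
w=cam("wrist"); save(w,"w26.png",None,1.4)
c=cam("top"); save(c,"top26f.png",(80,110,420,330),2.3)
E
```

```text
437 ctr [-44.7 121. ] size [89.6 88. ] ang 89.84 front [[-0.6000000238418579, 165.6999969482422], [-0.8999999761581421, 76.0999984741211]]
443 ctr [ -45.4 -124.8] size [89.4 87.9] ang 89.99 front [[-1.5, -80.0999984741211], [-1.5, -169.5]]
line -230 -0.71
line -60 -0.58
line 0 -0.51
line 60 -0.44
line 240 -0.09
```

View pics/top26f.png

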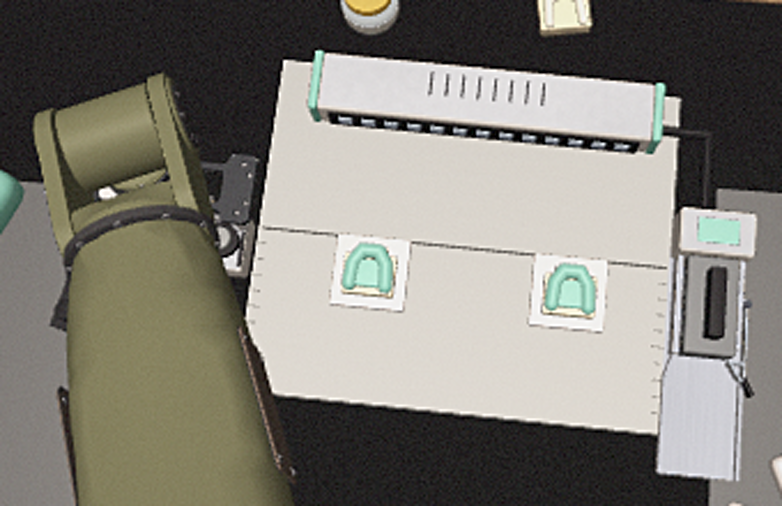

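View pics/w26.png

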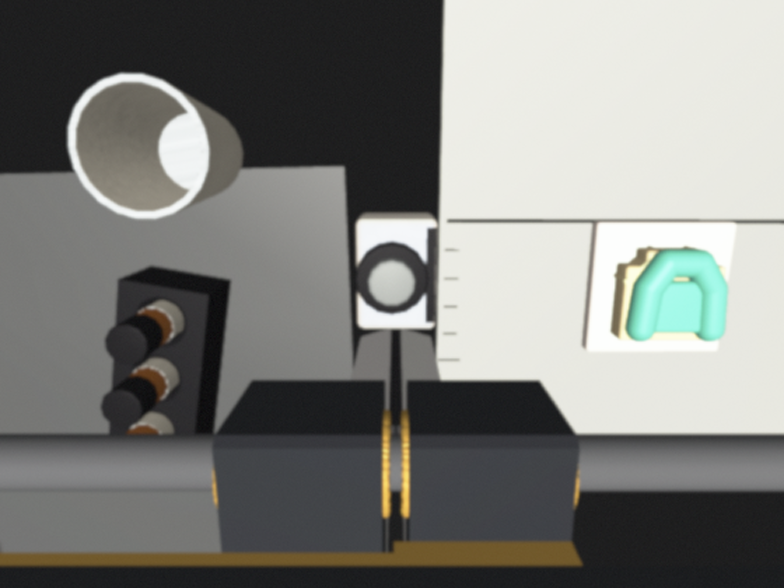

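Everything is in place, so I'm handing in.

```bash
python3 -c "
from station import ctrl
print(ctrl.hand_in())"
```

```text
the job is handed in; nothing more can be done
None
```

The bench is set up and the start button has been pressed; I handed the job in at about 59 s of the 210 s allowed. The hand-in reports no verdict, so the result below rests on my own checks.

- **Vials:** All three are in the rack holes. The top picture taken after the last insertion showed all three in. In the final wrist picture two are clear and the third is partly hidden by the gripper.
- **Battery pack:** I slid it in against the back (about 16 N on contact). The sideways catch force dropped off, and the pictures show the catch nose behind the pack's rear end. My first grip on the pack was too high, so I set it down and gripped it again before lifting it into the dock.
- **Plates:** There were two. I pushed each along the bed from behind with both fingertips. The last top picture puts both front edges within about 0.5 mm of the line and parallel within about 0.003 rad. The wrist picture put the left plate about 0.1 mm short and the right plate about 0.4 mm short.
- **Start button:** I pressed it to its stop (fingertips at 61 mm, about 20 N) and released it. It looks up again in the last picture.

The jar and cup stand where they were, and no plate was knocked aside. The two cameras disagreed by 2–3 mm on the vial positions. I went with the wrist camera, and the insertions went in without resistance.

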